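# Tip out the glue sticks, tray the stamp pads

### The job

Sort the glue sticks from the stamp pads at the payment desk: slide the grey bin along its track, in under the tipping board until it is fully home against the inner stop, then raise the board by its bar so that all glue sticks roll off into the bin while the pads stay on the board, and lower the board level again. After that put every stamp pad into the black tray and pull the bin with the sticks back along its track until it is fully out from under the board. Leave the bottle, mug and stapler alone.

Things in the scene. Friction and masses are not known exactly. Their poses are not given: they have to be found in the camera images.
- rig: Fixed sorting stand on the desk: grey 6 mm base plate, bin track, hinged board. Origin: on the desk directly below the board's hinge line, midway across; x along the hinge, y from the hinge towards the board's bar, z up. Two straight aluminium rails along y (inner faces x = +-133 mm, tops 24 mm above the desk) guide the bin. Brackets at the hinge ends reach 94 mm above the desk.
- inner_stop (a point): Middle of the face of the track's low inner stop (24 mm above the desk), under the board, at rig y = +45 mm. The bin meets it with its back wall; then the bin's origin is at rig y = -35 mm.
- outer_stop (a point): Middle of the face of the track's low outer stop (20 mm above the desk), at rig y = -257 mm. With the bin against it the bin's origin is at rig y = -177 mm.
- board (a joint): Board's hinge angle: 0 level (at rest), 0.38 bar end raised to its stop. It turns about rig x through y = 0, 78 mm above the desk, and falls back level by its own weight (0.5 kg) when let go. Sticks start to roll at about 0.15; pads do not slide within the board's range.
- board_mid (a point): Middle of the plywood board's upper face, 135 mm from the hinge line. The board covers rig x +-130, y 0 to 270 mm; when level its face is 82 mm and its underside 74 mm above the desk. Fences 6 mm high run along both sides and the bar end (inner faces x = +-120, y = 260 mm); the hinge end is open.
- bar (a point): Middle of the steel lifting bar at the board's free end: round, 12 mm diameter, its clear middle 100 mm long, lying along rig x, 315 mm from the hinge line, 39 mm clear of the board's edge, 78 mm above the desk when level. It may turn within a grip as the board swings.
- bin: Loose grey open bin, outside 260 (x) x 160 (y) x 60 mm high, walls and floor 5 mm, 0.28 to 0.56 kg, standing in the track on the base plate, its axes along the rig's. Origin: centre of its underside. Slides along rig y with 3 mm play each side. Home, its back 45 mm are under the board; it is out from under the board when its origin is below rig y = -80 mm.
- tab (a point): Middle of the top edge of the bin's upright grip tab: 44 mm (x) by 14 mm (y), on the outside of its outer (-y) wall, 87 mm on the -y side of the bin's origin; top 105 mm above the bin's underside (111 mm above the desk), 45 mm above the bin's rim.
- tray: Fixed black open tray on the desk, outside 230 (x) x 130 (y) x 40 mm high, walls and floor about 4 mm. Origin: centre of its underside.
- stick0: Glue stick, a round white barrel with a grey cap, 80 mm long, 32 mm diameter, about 50 g. Origin: its middle, on its axis; x along its length. Starts lying on the board near the hinge end, roughly parallel to the hinge. May be absent.
- stick1: Glue stick, a round white barrel with a grey cap, 80 mm long, 32 mm diameter, about 50 g. Origin: its middle, on its axis; x along its length. Starts lying on the board near the hinge end, roughly parallel to the hinge. May be absent.
- stick2: Glue stick, a round white barrel with a grey cap, 80 mm long, 32 mm diameter, about 50 g. Origin: its middle, on its axis; x along its length. Starts lying on the board near the hinge end, roughly parallel to the hinge. May be absent.
- stick3: Glue stick, a round white barrel with a grey cap, 80 mm long, 32 mm diameter, about 50 g. Origin: its middle, on its axis; x along its length. Starts lying on the board near the hinge end, roughly parallel to the hinge. May be absent.
- pad0: Flat stamp-pad case, dark metal with a pale label on its lid, 50 (x) x 72 (y) x 16 mm high, about 70 g. Origin: centre of its underside; z up through its lid. Starts flat on the board, between the glue sticks and the bar, its long side roughly along rig y. May be absent.
- pad1: Flat stamp-pad case, dark metal with a pale label on its lid, 50 (x) x 72 (y) x 16 mm high, about 70 g. Origin: centre of its underside; z up through its lid. Starts flat on the board, between the glue sticks and the bar, its long side roughly along rig y. May be absent.
- pad2: Flat stamp-pad case, dark metal with a pale label on its lid, 50 (x) x 72 (y) x 16 mm high, about 70 g. Origin: centre of its underside; z up through its lid. Starts flat on the board, between the glue sticks and the bar, its long side roughly along rig y. May be absent.
- pad3: Flat stamp-pad case, dark metal with a pale label on its lid, 50 (x) x 72 (y) x 16 mm high, about 70 g. Origin: centre of its underside; z up through its lid. Starts flat on the board, between the glue sticks and the bar, its long side roughly along rig y. May be absent.
- bottle: Bystander: white bottle, 60 mm diameter, 130 mm high. Origin: centre of its underside.
- mug: Bystander: white mug, 80 mm diameter, 90 mm high. Origin: centre of its underside.
- stapler: Bystander: black stapler, 35 x 130 x 42 mm. Origin: centre of its underside.

How it is judged:
By the outcome, as a careful person would: the job done as asked, in the order asked, and still so for the second after the job is handed in, with the robot touching nothing.
Of stick0, stick1, stick2, stick3 only 2 to 4 are there at a start; the rules pass over those that are not, and their reading is None.
Of pad0, pad1, pad2, pad3 only 3 to 4 are there at a start; the rules pass over those that are not, and their reading is None.
At some moment in a run one of pad0, pad1, pad2, pad3 may be knocked a few centimetres aside while the robot is not near it.
Once in a run the grip may slacken for a moment while it holds something.
It also fails if it takes over 208 s, if anything falls off the work surface, if the arm or the gripper's body presses on something with over 40 N, if the wrist force passes 120 N, or if a joint passes its speed limit or range.

### The arm

A 7-joint arm with a two-finger parallel gripper is mounted at the origin on the work surface. World frame = base frame: x ahead of the robot, y to its left, z up, the work surface at z = 0. Lengths are in mm, angles in degrees, forces in N, time in s.
With the tool pointing down it reaches from about 400 to 850 mm from the base axis. Payload 10.4 kg.
Tool frame: the origin (TCP) lies midway between the tips of the shut fingers; the grasp point (between the pads) lies 19 mm behind it; z points along the fingers, y is the direction in which the jaws open and shut (so a half turn about z gives the same grasp; the last joint's range is limited). The gripper opens to 85 mm and grips with 20 to 120 N. Pads are 22 mm wide; open, the fingers measure 114 mm over their backs; the gripper's body (76 mm by 85 mm) begins 54 mm behind the grasp point. The pads swing forward as they close: fully open they stand 13 mm farther back than shut.
Start: joints at [65.97, 19.034, -3.707, 83.658, 1.238, 77.344, -5.071], TCP at [241.566, -576.452, 231.338] pointing down, gripper open.
Joint ranges: [-148.97, 148.97], [-28.65, 121.19], [-84.17, 76.75], [9.2, 138.47], [-72.65, 252.65], [3.7, 117.97], [-149.18, 149.18]. Speed limits (degrees/s): [127.2, 127.2, 159.86, 159.86, 180, 180, 180].

### API

Orientations are given as a 3x3 rotation matrix whose columns are the frame's x, y, z axes.
In Python, from bench import status, imaging, order gives the robot as it stands.
- The arm moves only by the tool move_arm, never from a script. Its argument "plan" is a list that holds one entry, the list of rows, each a list of 7 numbers: the opening in per cent of the stroke, from 0 (shut) to 100 (fully open), then the shift along the tool's x, y, z in cm, then the turn, a rotation vector about the tool's x, y, z in degrees. In form: [[[grip, tx, ty, tz, ax, ay, az], ...]]. A call has 1 to 20 rows; each row shifts and turns the pose as measured when the row begins, along the tool's axes as they then stand; what a row does not reach is not made up. A row lasts 1/10 s, in which the tool goes at most 50 mm and 8.59 degrees, less where a joint would pass 70% of its speed; a pose out of reach is approached as far as the arm can. A call is refused whole if a number of a shift passes 5 or a number of a turn 8.59, either way. A call with a gripper value outside its range is refused whole. The fingers move at their own pace and stop on an object; "newtons" is the grip in N (left out, the last holds). Time passes only in rows, so rows that do not move let the fingers close. It gives the time, the measured TCP pose, the force and the opening at its end, in the units of the state.
- status.state(): the state, without advancing time (a new reading comes with each control period).
- imaging.read_camera(name): name is "scene" or "top" or "wrist"; returns (picture, depth): 420x560x3 uint8, blue, green, red; 420x560 float32, mm along the optical axis (not along the pixel's ray), 0 where there is no reading.
- imaging.camera_info(name): a dict with "fx", "fy", "cx", "cy" (pixels), "rvec" (rotation vector, rad) and "tvec" (3), from world to camera coordinates, as OpenCV has them. Camera axes: x right, y down, z forward; pixel columns grow to the right and rows downward; lengths in mm; the calibration is good to about 2 mm. The wrist camera is an equidistant fisheye: a pixel r from the principal point sees the ray r / f radians off the axis. A picture is of the moment at which its call begins: read the wrist's pose just before it. camera_info takes no time and is no camera call; for the wrist camera it gives the pose at the moment of the call.
- order.hand_in(): hands the job in, once; it reports no verdict.
The state is a dict: "t": time; "qpos": joint angles; "qvel": joint speeds; "joint_torque": joint torques, N m; "tool_pos": TCP position; "ee_rot": TCP orientation; "force": force on the tool from outside, world axes, zero at the start; "ft_torque": the same for the moment, N m; "gripper_width": finger opening in mm.
Only numpy, scipy, OpenCV 4.12 (cv2) and the standard library are available. Lean on these libraries where they do the work, as an engineer would, in place of code of your own. Each camera call takes 0.05 s, during which the arm holds its last target.

## Working session

There is one attempt and no reset: what is moved stays moved. The work goes in short steps, Python scripts to look and compute and a tool call to move; the robot and the scene stay as the last step left them, time stands still between calls to the robot, and variables do not carry over. Pictures are saved under pics/ and viewed, and the job is handed in when it is done.

Besides the shell and the picture viewer there is one more tool, called after "Emit:" as name(argument=value, ...) on one line, values as JSON. move_arm: Moves the arm, as the interface text tells. Its arguments: {"type":"object","properties":{"plan":{"type":"array","items":{"type":"array","items":{"type":"array","items":{"type":"number"}}}},"newtons":{"type":"number"}},"required":["plan"]}

```bash
ls; mkdir -p pics; python3 - <<'E'
from bench import status, imaging, order
import cv2
s=status.state()
print(s)
for n in("scene","top"):
    p,d=imaging.read_camera(n); cv2.imwrite(f"pics/{n}0.png",p); print(n,imaging.camera_info(n))
E
```

```text
pics
{'t': 0.0, 'qpos': array([65.97062618, 19.07091874, -3.70817265, 83.70645689,  1.23796387,
       77.34285302, -5.07041305]), 'qvel': array([ 0.01247637, -0.06354369, -0.01040238,  0.03231136,  0.01960177,
        0.07088519,  0.10565365]), 'joint_torque': array([ 4.64107125e-04, -6.25434065e+01,  4.95156879e-02, -3.91607094e+01,
        1.62977586e-02,  9.76619282e-03,  2.01114415e-05]), 'tool_pos': array([ 241.39665816, -576.09193726,  230.52372556]), 'ee_rot': array([[ 9.22287822e-01,  3.86503313e-01, -6.01929026e-04],
       [ 3.86503776e-01, -9.22286955e-01,  1.26672001e-03],
       [-6.55598071e-05, -1.40092828e-03, -9.99999017e-01]]), 'force': array([-0.60595007, -0.54162995,  0.04170344]), 'ft_torque': array([ 0.04367571,  0.0580899 , -0.00109423]), 'gripper_width': 85.16692180156859}
scene {'fx': 395.5997520511048, 'fy': 395.5997520511048, 'cx': 278.6758911684115, 'cy': 210.8539915651986, 'rvec': array([ 1.45412778,  1.81159728, -1.00127867]), 'tvec': array([ 109.5410889, -244.3925132, 1755.6562316])}
top {'fx': 455.9268872223421, 'fy': 455.9268872223421, 'cx': 274.211054941313, 'cy': 212.1180534702553, 'rvec': array([ 2.18836231, -2.15369305,  0.13288717]), 'tvec': array([ -16.99218711,  616.94697104, 1062.18374209])}
```

View pics/scene0.png

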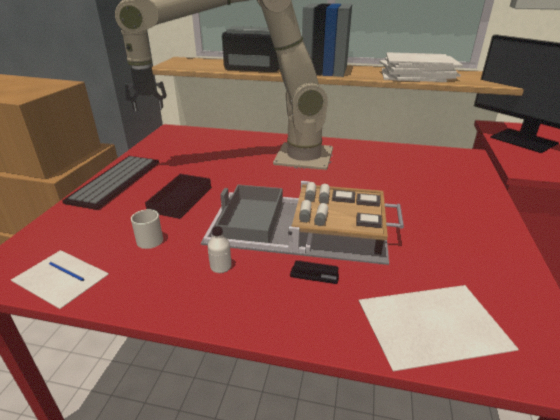

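View pics/top0.png

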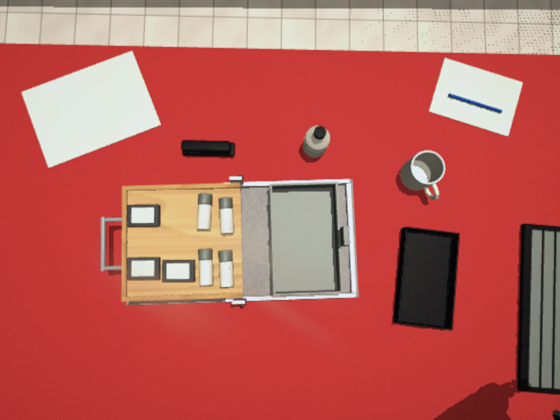

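```bash
cat > h.py <<'E'
from bench import status, imaging, order
import cv2, numpy as np
def cam(n):
    c=imaging.camera_info(n); K=np.array([[c['fx'],0,c['cx']],[0,c['fy'],c['cy']],[0,0,1]])
    R=cv2.Rodrigues(c['rvec'])[0]; return K,R,np.array(c['tvec']).ravel()
def ray(n,uv,z):
    K,R,t=cam(n); uv=np.atleast_2d(uv).astype(float)
    d=np.c_[uv,np.ones(len(uv))]@np.linalg.inv(K).T@R; o=-R.T@t
    return o+d*((z-o[2])/d[:,2])[:,None]
def cloud(n,p,d):
    K,R,t=cam(n); v,u=np.mgrid[:d.shape[0],:d.shape[1]]
    c=np.dstack([(u-K[0,2])/K[0,0]*d,(v-K[1,2])/K[1,1]*d,d]); return (c-t)@R
def proj(n,P):
    K,R,t=cam(n); q=(np.atleast_2d(P)@R.T+t)@K.T; return q[:,:2]/q[:,2:]
E
python3 - <<'E'
from h import *
p,d=imaging.read_camera("top")
cv2.imwrite("pics/topz.png",cv2.resize(p[160:345,90:470],None,fx=2.1,fy=2.1,interpolation=cv2.INTER_CUBIC))
hsv=cv2.cvtColor(p,cv2.COLOR_BGR2HSV)
W=cloud("top",p,d)
z=W[...,2]
for (u,v) in [(150,240),(200,240),(300,240),(260,240),(345,236),(430,280),(104,245),(225,215),(178,271),(351,210)]: print((u,v),hsv[v,u],W[v,u].round(1))
m=((hsv[...,0]>8)&(hsv[...,0]<28)&(hsv[...,1]>70)).astype(np.uint8)
m[:170]=0;m[320:]=0
r=cv2.minAreaRect(cv2.findNonZero(cv2.morphologyEx(m,cv2.MORPH_OPEN,np.ones((3,3)))));print(r)
print(ray("top",cv2.boxPoints(r),88).round(1))
# silver rails/tray by height
mt=((z>30)&(z<50)).astype(np.uint8); mt[:,:380]=0;mt[:,480:]=0; mt[:210]=0
r=cv2.minAreaRect(cv2.findNonZero(mt));print('tray',r, ray("top",cv2.boxPoints(r),40).round(1))
E
```

```text
(150, 240) [ 19 112 229] [543.2 274.2  84.9]
(200, 240) [ 18 115 228] [545.1 161.3  83.5]
(300, 240) [ 35  18 180] [552.1 -71.1  14.4]
(260, 240) [ 17  26 179] [550.7  26.2  11.1]
(345, 236) [ 39  19 179] [ 557.9 -164.8  109.8]
(430, 280) [15 13 38] [ 460.2 -389.5    6.6]
(104, 245) [ 12  23 142] [530.3 377.1  85.5]
(225, 215) [ 99   8 237] [600.2 103.2 112.5]
(178, 271) [ 56   8 236] [474.7 205.8  97.3]
(351, 210) [104  14 237] [ 626.3 -193.6   25.9]
((180.91448974609375, 242.0670928955078), (117.97212219238281, 121.18875885009766), 88.75463104248047)
[[669.  349.7  88. ]
 [680.   72.7  88. ]
 [413.   60.8  88. ]
 [403.5 330.1  88. ]]
tray ((428.1843566894531, 278.3933410644531), (56.678863525390625, 99.51126098632812), 4.635463714599609) [[ 354.4 -295.3   40. ]
 [ 587.  -317.9   40. ]
 [ 578.2 -453.4   40. ]
 [ 345.7 -427.7   40. ]]
```

View pics/topz.png

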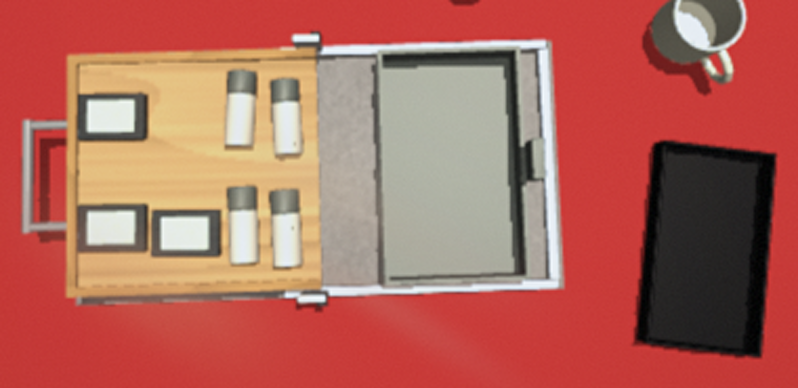

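```bash
python3 - <<'E'
from h import *
Ws=[]
for i in range(3):
    p,d=imaging.read_camera("top"); Ws.append(cloud("top",p,d))
W=np.median(Ws,0); z=W[...,2]
def reg(u0,u1,v0,v1,zl,zh):
    m=np.zeros(z.shape,bool); m[v0:v1,u0:u1]=True; m&=(z>zl)&(z<zh); return m
for name,a in dict(tab=(325,360,215,260,100,120),bar=(98,110,205,285,70,100),board=(112,250,175,310,78,90),fence=(112,250,175,310,80,95),bin=(255,350,170,310,60,75)).items():
    m=reg(*a); v,u=np.nonzero(m); P=W[m]
    print(name,len(u),(u.min(),u.max(),v.min(),v.max()),P.min(0).round(),P.max(0).round(),P.mean(0).round(1))
    r=cv2.minAreaRect(P[:,:2].astype(np.float32)); print(r)
    zt=dict(tab=111,bar=80,board=88,fence=88,bin=66)[name]
    r=cv2.minAreaRect(np.c_[u,v].astype(np.float32)); print('  px',r, ray("top",r[0],zt).round(1))
hsv=cv2.cvtColor(p,cv2.COLOR_BGR2HSV)
# pad labels: white on board
m=((hsv[...,1]<40)&(hsv[...,2]>190)).astype(np.uint8); m[:186]=0;m[300:]=0;m[:,:122]=0;m[:,245:]=0
n,l,s,c=cv2.connectedComponentsWithStats(m)
for i in range(1,n):
    if s[i,4]>60:
        r=cv2.minAreaRect(cv2.findNonZero((l==i).astype(np.uint8))); print(s[i],c[i].round(1),ray("top",c[i],98)[0].round(1),r[1:])
E
```

```text
tab 139 (np.int64(342), np.int64(349), np.int64(226), np.int64(245)) [ 538. -174.  100.] [ 580. -159.  114.] [ 558.8 -166.6  110.6]
((559.0935668945312, -166.8052520751953), (42.62178421020508, 13.99654483795166), 1.2227588891983032)
  px ((345.5, 235.5), (19.0, 7.0), 90.0) [[ 559.  -165.7  111. ]]
bar 316 (np.int64(101), np.int64(109), np.int64(217), np.int64(270)) [474. 363.  73.] [594. 388.  87.] [534.2 379.   83.3]
((534.085205078125, 375.9737243652344), (120.70364379882812, 19.71991539001465), 3.2320668697357178)
  px ((105.0, 243.5), (53.0, 8.0), 90.0) [[533.9 377.   80. ]]
board 9475 (np.int64(112), np.int64(245), np.int64(175), np.int64(305)) [401.  56.  78.] [697. 363.  90.] [545.1 205.5  83.4]
((542.1109619140625, 211.7718048095703), (296.3360595703125, 299.1204528808594), 2.629653215408325)
  px ((177.45718383789062, 241.54904174804688), (130.10655212402344, 132.24192810058594), 88.62516021728516) [[540.6 211.3  88. ]]
fence 9591 (np.int64(112), np.int64(245), np.int64(175), np.int64(305)) [401.  55.  80.] [697. 363.  95.] [544.5 205.7  83.8]
((541.9009399414062, 211.55754
[... 520 characters left out ...]
8.15238952636719) [[553.7 -86.1  66. ]]
[198 204  13  25 263] [203.5 216. ] [598.6 153.1  98. ] ((11.135895729064941, 24.535186767578125), 5.194429397583008)
[132 208  22  15 329] [142.5 215. ] [598.6 290.2  98. ] ((14.0, 21.0), 90.0)
[220 208  13  25 275] [226.3 220.2] [590.  101.4  98. ] ((24.279438018798828, 11.507786750793457), 86.18592071533203)
[132 261  22  15 330] [142.5 268. ] [480.2 284.6  98. ] ((14.0, 21.0), 90.0)
[200 260  12  25 291] [205.5 272.1] [473.2 144.6  98. ] ((24.0, 11.0), 90.0)
[167 263  22  16 344] [177.6 270.7] [475.5 206.5  98. ] ((15.0, 21.0), 90.0)
[220 262  13  25 279] [225.8 273.7] [470.3  99.2  98. ] ((24.29309844970703, 11.488138198852539), 87.39744567871094)
```

```bash
cat >> h.py <<'E'
from scipy.spatial.transform import Rotation as Ro
O=np.array([548.5,63.0,0]); YAW=2.6
def rig(x,y,z):
    a=np.radians(YAW); return O+np.array([x*np.cos(a)-y*np.sin(a), x*np.sin(a)+y*np.cos(a), z])
def torig(P):
    a=np.radians(YAW); q=np.atleast_2d(P)-O; return np.c_[q[:,0]*np.cos(a)+q[:,1]*np.sin(a),-q[:,0]*np.sin(a)+q[:,1]*np.cos(a),q[:,2]]
def Rd(yaw):  # tool down, tool x at world angle yaw
    c,s=np.cos(np.radians(yaw)),np.sin(np.radians(yaw)); return np.array([[c,s,0],[s,-c,0],[0,0,-1.]])
def delta(P,yaw,verbose=True):
    s=status.state(); R=s['ee_rot']; T=Rd(yaw)
    rv=Ro.from_matrix(R.T@T).as_rotvec(degrees=True)
    print('t',round(s['t'],2),'tcp',s['tool_pos'].round(1),'F',s['force'].round(1),'w',round(s['gripper_width'],1),'q',s['qpos'].round(0))
    print(' cm now axes',(R.T@(P-s['tool_pos'])/10).round(2),' cm final axes',(T.T@(P-s['tool_pos'])/10).round(2),' rotvec',rv.round(2))
E
python3 - <<'E'
from h import *
p,d=imaging.read_camera("top"); W=cloud("top",p,d)
g=cv2.cvtColor(p,cv2.COLOR_BGR2HSV)[...,1].astype(int)
print(g[228:262:6,98:125])
sc,_=imaging.read_camera("scene")
cv2.imwrite("pics/sz.png",cv2.resize(sc[170:270,200:420],None,fx=3.6,fy=3.6,interpolation=cv2.INTER_CUBIC))
pr=[rig(0,315,84),rig(0,270,88),rig(-130,270,88),rig(130,270,88),rig(-130,0,82),rig(130,0,82)]
print(proj("top",pr).round(1))
for q in [(0,315,84),(50,315,84),(-50,315,84)]: pass
delta(rig(0,-230,150),YAW)
E
```

```text
[[184 183 125  17  11  13  11  48 161 185 187 185 192 190 187 187 182 188
  192 179 186 191 185 165 142 133 135]
 [185 179 118  17  11  14  12  50 163 185 182 188 184 183 184 188 181 183
  182 182 184 185 181 162 133 133 136]
 [182 180 108  17  15  15  18  54 164 183 184 177 186 183 181 183 183 180
  182 182 181 183 181 165 138 133 132]
 [183 177 107  21  16  16  22  60 166 182 182 179 178 177 179 179 180 181
  182 179 180 180 178 162 132 136 135]
 [182 173 107  23  19  22  27  86 170 180 178 177 174 173 179 179 177 178
  176 179 178 179 177 160 131 136 135]
 [181 174 110  25  21  23  36  88 170 178 177 173 173 174 173 175 176 176
  179 174 175 174 175 158 133 132 134]]
[[104.1 243.3]
 [123.5 242.6]
 [123.2 301. ]
 [123.8 185.8]
 [244.6 297. ]
 [242.  183. ]]
t 0.4 tcp [ 241.5 -576.4  231.2] F [-0.4  0.   0. ] w 85.5 q [66. 19. -4. 84.  1. 77. -5.]
 cm now axes [ 45.1  -25.51   8.13]  cm final axes [ 33.57 -39.48   8.12]  rotvec [-1.000e-02  0.000e+00  2.013e+01]
```

View pics/sz.png

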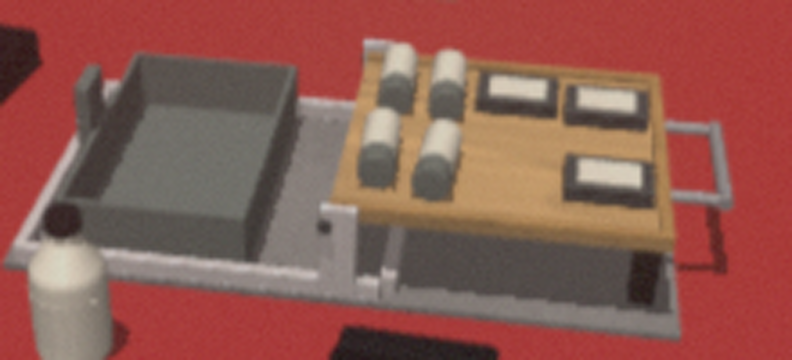

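Emit:
move_arm(plan=[[[60,0,0,0,0,0,6.7],[60,0,0,0,0,0,6.7],[60,0,0,0,0,0,6.7],[60,2.8,-3.3,0.5,0,0,0],[60,2.8,-3.3,0.5,0,0,0],[60,2.8,-3.3,0.5,0,0,0],[60,2.8,-3.3,0.5,0,0,0],[60,2.8,-3.3,0.5,0,0,0],[60,2.8,-3.3,0.5,0,0,0],[60,2.8,-3.3,0.5,0,0,0],[60,2.8,-3.3,0.5,0,0,0],[60,2.8,-3.3,0.5,0,0,0],[60,2.8,-3.3,0.5,0,0,0],[60,2.8,-3.3,0.5,0,0,0],[60,2.8,-3.3,0.5,0,0,0]]])

```text
t: 1.9
tool_pos: [573.4, -163.4, 169.3]
ee_rot: [[1.0, 0.016, 0.002], [0.016, -1.0, -0.006], [0.001, 0.006, -1.0]]
force: [-0.2, 0.2, 0.1]
gripper_width: 51.2
```

```bash
sed -i 's/^O=.*/O=np.array([548.5,66.5,0]); YAW=2.65/' h.py; python3 - <<'E'
from h import *
delta(np.array([559,-166,150]),YAW)
p,d=imaging.read_camera("wrist"); cv2.imwrite("pics/w1.png",p)
E
```

```text
t 1.9 tcp [ 573.4 -163.4  169.3] F [-0.2  0.2  0.1] w 51.2 q [ 27.  19. -19.  92.   7.  70. -83.]
 cm now axes [-1.44  0.22  1.93]  cm final axes [-1.45  0.19  1.93]  rotvec [ 0.37 -0.08 -1.72]
```

View pics/w1.png

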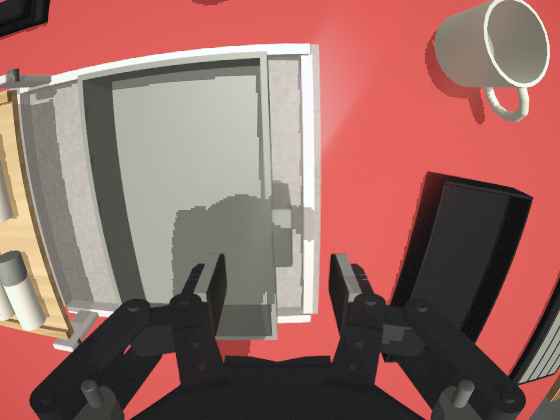

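Emit:
move_arm(plan=[[[60,-0.7,0.1,1.0,0.4,0,-1.7],[60,-0.7,0.1,1.0,0,0,0],[60,0,0,1.5,0,0,0],[60,0,0,1.5,0,0,0],[60,0,0,1.5,0,0,0],[60,0,0,1.5,0,0,0]]])

```text
t: 2.55
tool_pos: [564.1, -156.3, 84.7]
ee_rot: [[0.999, 0.054, 0.005], [0.054, -0.999, 0.004], [0.006, -0.004, -1.0]]
force: [0.1, -0.4, -0.7]
gripper_width: 51.2
```

```bash
python3 - <<'E'
from h import *
delta(np.array([559,-166,77]),YAW)
p,d=imaging.read_camera("wrist"); cv2.imwrite("pics/w2.png",p)
E
```

```text
t 2.55 tcp [ 564.1 -156.3   84.7] F [ 0.1 -0.4 -0.7] w 51.2 q [ 27.  22. -20.  99.   8.  60. -82.]
 cm now axes [-0.56  0.95  0.77]  cm final axes [-0.55  0.95  0.77]  rotvec [-0.22 -0.32  0.46]
```

View pics/w2.png

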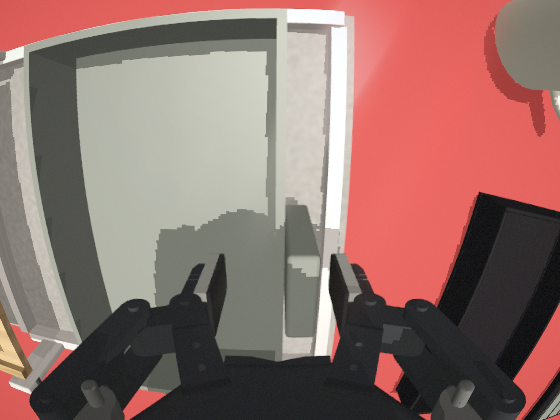

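Emit:
move_arm(plan=[[[60,-0.3,0.5,0,0,0,0],[60,-0.2,0.4,0.3,0,0,0],[60,0,0,0.3,0,0,0],[60,0,0,0,0,0,0],[0,0,0,0,0,0,0],[0,0,0,0,0,0,0],[0,0,0,0,0,0,0],[0,0,0,0,0,0,0],[0,0,0,0,0,0,0]]], newtons=60)

```text
t: 3.5
tool_pos: [557.4, -168.3, 76.6]
ee_rot: [[0.999, 0.05, 0.003], [0.05, -0.999, 0.003], [0.003, -0.003, -1.0]]
force: [0.1, 0.2, -1.5]
gripper_width: 13.0
```

```bash
python3 - <<'E'
from h import *
delta(np.array([559,-166,77]),YAW)
print(torig(status.state()['tool_pos']))
E
```

```text
t 3.5 tcp [ 557.4 -168.3   76.6] F [ 0.1  0.2 -1.5] w 13.0 q [ 28.  23. -19.  99.   8.  59. -81.]
 cm now axes [ 0.17 -0.22 -0.04]  cm final axes [ 0.17 -0.22 -0.04]  rotvec [-0.19 -0.18  0.23]
[[  -1.97971825 -234.98066781   76.59839792]]
```

Emit:
move_arm(plan=[[[0,0,-0.5,0,0,0,0],[0,0,-0.8,0,0,0,0],[0,0,-1,0,0,0,0],[0,0,-1,0,0,0,0],[0,0,-1,0,0,0,0],[0,0,-1,0,0,0,0],[0,0,-1,0,0,0,0],[0,0,-1,0,0,0,0],[0,0,-1,0,0,0,0],[0,0,-0.6,0,0,0,0],[0,0,-0.3,0,0,0,0],[0,0,0,0,0,0,0]]])

```text
t: 4.7
tool_pos: [551.9, -66.6, 76.6]
ee_rot: [[0.999, 0.053, 0.002], [0.053, -0.999, 0.003], [0.003, -0.003, -1.0]]
force: [-0.4, 0.6, -1.5]
gripper_width: 13.3
```

```bash
python3 - <<'E'
from h import *
delta(rig(0,-122,77),YAW)
print(torig(status.state()['tool_pos']))
E
```

```text
t 4.7 tcp [551.9 -66.6  76.6] F [-0.4  0.6 -1.5] w 13.3 q [ 21.  20. -22. 103.   8.  58. -91.]
 cm now axes [ 0.29 -1.11 -0.03]  cm final axes [ 0.28 -1.11 -0.04]  rotvec [-0.18 -0.14  0.38]
[[  -2.80246171 -133.08529263   76.61384883]]
```

Emit:
move_arm(plan=[[[0,0,-0.4,0,0,0,0],[0,0,-0.4,0,0,0,0],[0,0,-0.3,0,0,0,0],[0,0,-0.3,0,0,0,0],[0,0,-0.3,0,0,0,0]]])

```text
t: 5.2
tool_pos: [551.1, -54.3, 77.2]
ee_rot: [[0.999, 0.048, 0.003], [0.048, -0.999, -0.002], [0.003, 0.003, -1.0]]
force: [-0.4, -14.9, 4.0]
gripper_width: 13.4
```

```bash
python3 - <<'E'
from h import *
delta(rig(0,-122,77),YAW)
print(torig(status.state()['tool_pos']))
E
```

```text
t 5.2 tcp [551.1 -54.3  77.2] F [ -0.4 -14.9   4. ] w 13.4 q [ 20.  20. -22. 104.   9.  58. -93.]
 cm now axes [0.29 0.12 0.02]  cm final axes [0.29 0.12 0.02]  rotvec [ 0.14 -0.16  0.07]
[[  -2.94145947 -120.79798574   77.1805254 ]]
```

Emit:
move_arm(plan=[[[0,0,-0.3,0,0,0,0],[0,0,-0.2,0,0,0,0]]])

```text
t: 5.4
tool_pos: [551.2, -54.1, 77.9]
ee_rot: [[0.999, 0.043, 0.004], [0.043, -0.999, -0.008], [0.003, 0.008, -1.0]]
force: [-0.7, -4.9, -0.0]
gripper_width: 13.2
```

```bash
python3 - <<'E'
from h import *
delta(rig(0,-122,77),YAW)
print(torig(status.state()['tool_pos']))
E
```

```text
t 5.4 tcp [551.2 -54.1  77.9] F [-0.7 -4.9 -0. ] w 13.2 q [ 20.  20. -22. 104.   9.  58. -94.]
 cm now axes [0.29 0.14 0.1 ]  cm final axes [0.29 0.14 0.09]  rotvec [ 0.46 -0.19 -0.16]
[[  -2.92682133 -120.59433411   77.93444631]]
```

Emit:
move_arm(plan=[[[50,0,0,0,-0.3,0,0],[50,0,0,0,0,0,0],[50,0,0,0,0,0,0],[50,0,0,-1.5,0,0,0],[50,0,0,-3,0,0,0],[50,0,0,-4,0,0,0],[50,0,0,-4,0,0,0],[50,0,0,0,0,0,0]]])

```text
t: 6.2
tool_pos: [550.5, -49.4, 211.6]
ee_rot: [[0.999, 0.046, 0.004], [0.046, -0.999, -0.01], [0.004, 0.01, -1.0]]
force: [0.8, -1.0, -0.6]
gripper_width: 42.6
```

```bash
python3 - <<'E'
from h import *
delta(rig(0,315,170),YAW)
p,d=imaging.read_camera("top"); cv2.imwrite("pics/t2.png",p)
p,d=imaging.read_camera("wrist"); cv2.imwrite("pics/w3.png",p)
E
```

```text
t 6.2 tcp [550.5 -49.4 211.6] F [ 0.8 -1.  -0.6] w 42.6 q [ 20.  12. -23.  96.   6.  73. -91.]
 cm now axes [  0.32 -43.13   3.72]  cm final axes [  0.34 -43.09   4.16]  rotvec [ 0.59 -0.23 -0.01]
```

View pics/w3.png

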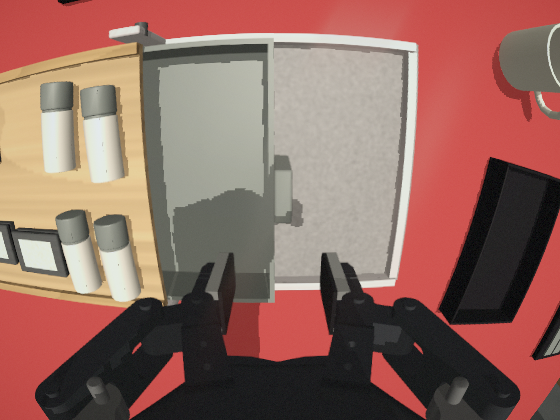

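View pics/t2.png

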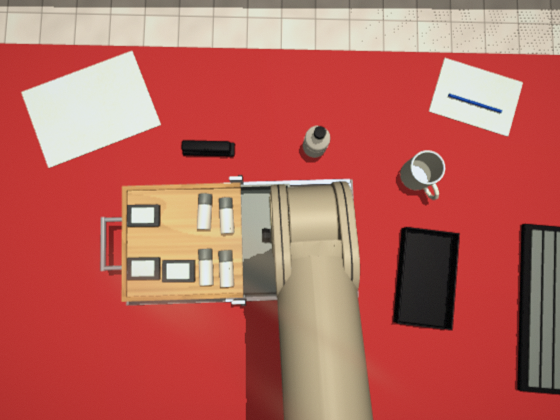

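Emit:
move_arm(plan=[[[50,0,-2,0,0.6,0,0],[50,0,-4,0,0,0,0],[50,0,-4,0,0,0,0],[50,0,-4,0,0,0,0],[50,0,-4,0,0,0,0],[50,0,-4,0,0,0,0],[50,0,-4,0,0,0,0],[50,0,-4,0,0,0,0],[50,0,-4,0,0,0,0],[50,0,-4,0,0,0,0],[50,0,-2.5,0,0,0,0],[50,0,0,0,0,0,0],[50,0,0,0,0,0,0]]])

```text
t: 7.6
tool_pos: [512.9, 379.5, 191.5]
ee_rot: [[0.998, 0.051, -0.033], [0.051, -0.999, 0.002], [-0.033, -0.004, -0.999]]
force: [0.2, 0.0, -0.2]
gripper_width: 42.9
```

```bash
python3 - <<'E'
from h import *
delta(rig(0,315,140),YAW)
p,d=imaging.read_camera("wrist"); cv2.imwrite("pics/w4.png",p)
p,d=imaging.read_camera("scene"); cv2.imwrite("pics/s4.png",p)
E
```

```text
t 7.6 tcp [512.9 379.5 191.5] F [ 0.2  0.  -0.2] w 42.9 q [ -15.   27.  -35.   82.   14.   77. -137.]
 cm now axes [ 2.28 -0.04  5.08]  cm final axes [ 2.11 -0.07  5.15]  rotvec [-0.21  1.89  0.29]
```

View pics/w4.png

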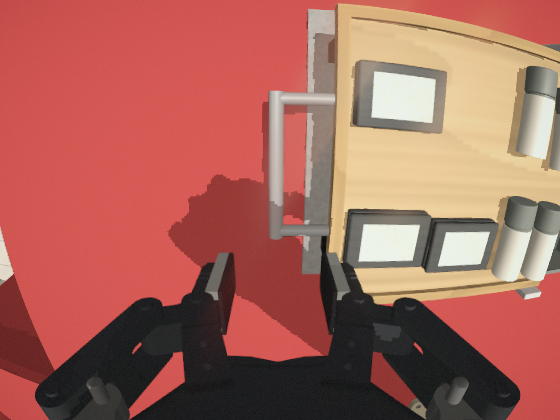

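Emit:
move_arm(plan=[[[50,1.1,0,1,0,1.9,0.3],[50,1,0,2,0,0,0],[50,0,0,3,0,0,0],[50,0,0,0,0,0,0]]])

```text
t: 8.1
tool_pos: [537.4, 374.0, 130.9]
ee_rot: [[0.999, 0.037, 0.005], [0.037, -0.999, 0.002], [0.005, -0.002, -1.0]]
force: [0.0, 0.4, -0.1]
gripper_width: 42.6
```

```bash
python3 - <<'E'
from h import *
delta(rig(0,315,59),YAW)
p,d=imaging.read_camera("wrist"); cv2.imwrite("pics/w5.png",p)
E
```

```text
t 8.1 tcp [537.4 374.  130.9] F [ 0.   0.4 -0.1] w 42.6 q [ -15.   30.  -33.   85.   17.   70. -138.]
 cm now axes [-0.36 -0.72  7.19]  cm final axes [-0.32 -0.73  7.19]  rotvec [-0.09 -0.27 -0.53]
```

View pics/w5.png

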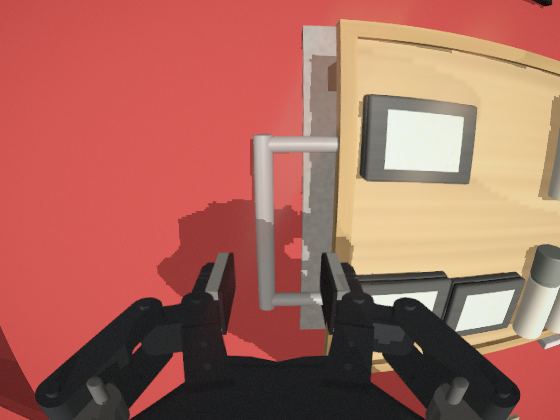

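Emit:
move_arm(plan=[[[50,-0.2,-0.4,0,0,0,-0.5],[50,-0.1,-0.3,1,0,0,0],[50,0,0,2,0,0,0],[50,0,0,2,0,0,0],[50,0,0,1.5,0,0,0],[50,0,0,0,0,0,0],[50,0,0,0,0,0,0]]])

```text
t: 8.85
tool_pos: [538.4, 384.8, 73.7]
ee_rot: [[0.999, 0.045, 0.016], [0.045, -0.999, 0.01], [0.017, -0.009, -1.0]]
force: [-0.4, -0.1, 0.1]
gripper_width: 42.4
```

```bash
python3 - <<'E'
from h import *
delta(rig(0,315,59),YAW)
p,d=imaging.read_camera("wrist"); cv2.imwrite("pics/w6.png",p)
E
```

```text
t 8.85 tcp [538.4 384.8  73.7] F [-0.4 -0.1  0.1] w 42.4 q [ -16.   34.  -32.   87.   19.   64. -140.]
 cm now axes [-0.49  0.36  1.46]  cm final axes [-0.46  0.34  1.47]  rotvec [-0.52 -0.96 -0.08]
```

View pics/w6.png

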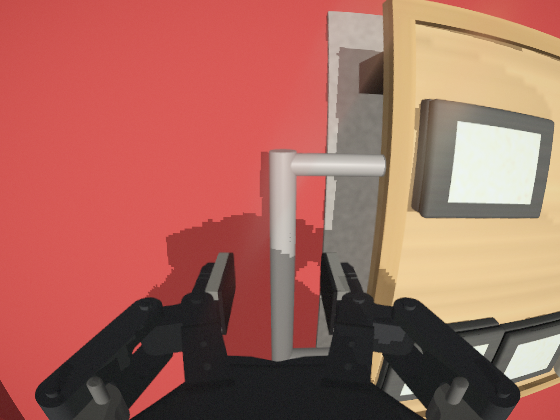

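Emit:
move_arm(plan=[[[50,-0.2,0.15,0.5,-0.5,-0.9,0],[50,-0.2,0.15,0.8,0,0,0],[50,0,0,0,0,0,0],[50,0,0,0,0,0,0],[0,0,0,0,0,0,0],[0,0,0,0,0,0,0],[0,0,0,0,0,0,0],[0,0,0,0,0,0,0],[0,0,0,0,0,0,0]]])

```text
t: 9.8
tool_pos: [535.3, 382.3, 62.2]
ee_rot: [[0.999, 0.045, 0.003], [0.045, -0.999, 0.002], [0.003, -0.002, -1.0]]
force: [0.1, 0.9, -1.9]
gripper_width: 9.9
```

```bash
python3 - <<'E'
from h import *
delta(rig(0,315,59),YAW)
E
```

```text
t 9.8 tcp [535.3 382.3  62.2] F [ 0.1  0.9 -1.9] w 9.9 q [ -16.   34.  -32.   87.   20.   64. -140.]
 cm now axes [-0.14  0.11  0.32]  cm final axes [-0.14  0.11  0.32]  rotvec [-0.09 -0.15 -0.1 ]
```

Emit:
move_arm(plan=[[[0,0,0.04,-0.5,0,0,0],[0,0,0.04,-0.8,0,0,0],[0,0,0.04,-0.8,0,0,0],[0,0,0.06,-0.8,0,0,0],[0,0,0.1,-0.8,0,0,0],[0,0,0.12,-0.8,0,0,0],[0,0,0.14,-0.8,0,0,0],[0,0,0.16,-0.8,0,0,0]]])

```text
t: 10.6
tool_pos: [535.5, 375.8, 127.4]
ee_rot: [[0.999, 0.045, 0.003], [0.045, -0.999, 0.004], [0.003, -0.004, -1.0]]
force: [2.2, 1.5, -4.0]
gripper_width: 10.3
```

```bash
python3 - <<'E'
from h import *
delta(rig(0,315*np.cos(.36),62+315*np.sin(.36)),YAW)
p,d=imaging.read_camera("scene"); cv2.imwrite("pics/s7.png",p[150:300,180:440])
E
```

```text
t 10.6 tcp [535.5 375.8 127.4] F [ 2.2  1.5 -4. ] w 10.3 q [ -15.   30.  -33.   85.   17.   70. -138.]
 cm now axes [-0.12  1.46 -4.57]  cm final axes [-0.14  1.48 -4.56]  rotvec [-0.24 -0.18 -0.06]
```

View pics/s7.png

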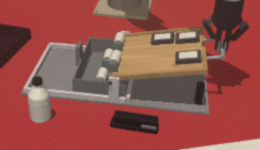

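Emit:
move_arm(plan=[[[0,0,0.18,-0.7,0,0,0],[0,0,0.2,-0.7,0,0,0],[0,0,0.22,-0.7,0,0,0],[0,0,0.24,-0.7,0,0,0],[0,0,0.2,-0.6,0,0,0],[0,0,0.1,-0.3,0,0,0],[0,0,0,0,0,0,0],[0,0,0,0,0,0,0],[0,0,0,0,0,0,0],[0,0,0,0,0,0,0],[0,0,0,0,0,0,0],[0,0,0,0,0,0,0]]])

```text
t: 11.85
tool_pos: [536.1, 364.6, 168.5]
ee_rot: [[0.999, 0.046, 0.005], [0.046, -0.999, 0.007], [0.005, -0.007, -1.0]]
force: [2.7, 3.9, -3.7]
gripper_width: 9.8
```

```bash
python3 - <<'E'
from h import *
delta(rig(0,315*np.cos(.36),62+315*np.sin(.36)),YAW)
p,d=imaging.read_camera("scene"); cv2.imwrite("pics/s8.png",cv2.resize(p[150:300,180:440],None,fx=3,fy=3))
p,d=imaging.read_camera("top"); cv2.imwrite("pics/t8.png",p)
E
```

```text
t 11.85 tcp [536.1 364.6 168.5] F [ 2.7  3.9 -3.7] w 9.8 q [ -13.   28.  -34.   84.   16.   73. -136.]
 cm now axes [-0.14  0.35 -0.45]  cm final axes [-0.14  0.35 -0.44]  rotvec [-0.39 -0.28 -0.04]
```

View pics/s8.png

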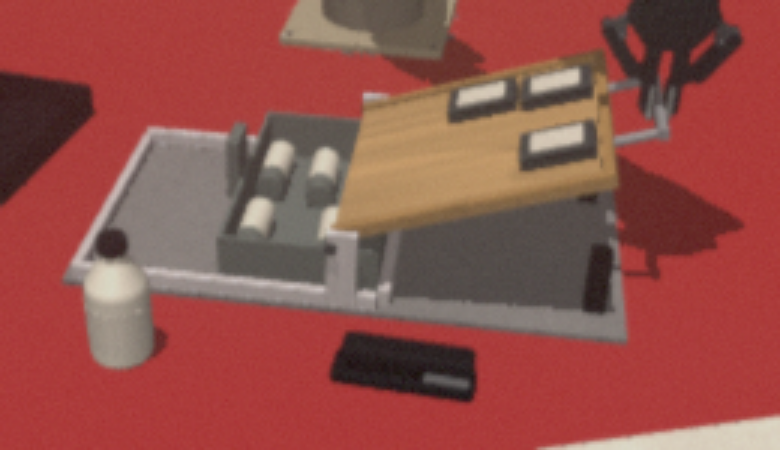

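View pics/t8.png

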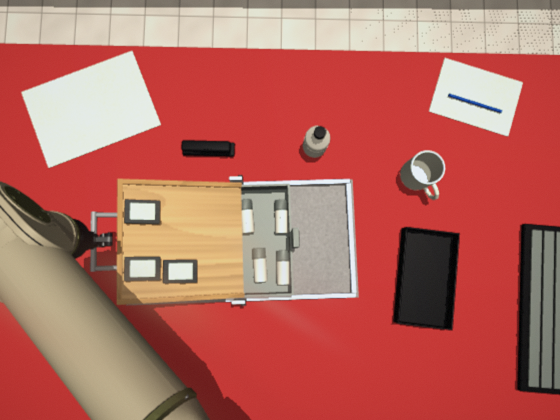

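Emit:
move_arm(plan=[[[0,0,-0.15,0.4,0,0,0],[0,0,-0.23,0.7,0,0,0],[0,0,-0.22,0.7,0,0,0],[0,0,-0.2,0.7,0,0,0],[0,0,-0.18,0.7,0,0,0],[0,0,-0.16,0.7,0,0,0],[0,0,-0.14,0.7,0,0,0],[0,0,-0.13,0.7,0,0,0],[0,0,-0.11,0.7,0,0,0],[0,0,-0.1,0.7,0,0,0],[0,0,-0.08,0.7,0,0,0],[0,0,-0.06,0.7,0,0,0],[0,0,-0.04,0.6,0,0,0],[0,0,-0.02,0.5,0,0,0],[0,0,0,0.3,0,0,0],[0,0,0,0,0,0,0]]])

```text
t: 13.55
tool_pos: [535.3, 382.2, 64.7]
ee_rot: [[0.999, 0.045, 0.003], [0.045, -0.999, 0.001], [0.003, -0.001, -1.0]]
force: [-0.6, -0.6, 1.6]
gripper_width: 10.0
```

```bash
python3 - <<'E'
from h import *
delta(rig(0,315,62.2),YAW)
E
```

```text
t 13.55 tcp [535.3 382.2  64.7] F [-0.6 -0.6  1.6] w 10.0 q [ -16.   34.  -32.   87.   20.   64. -140.]
 cm now axes [-0.14  0.1   0.25]  cm final axes [-0.14  0.1   0.25]  rotvec [-0.07 -0.17 -0.07]
```

Emit:
move_arm(plan=[[[0,0,0,0.2,0,0,0],[0,0,0,0.1,0,0,0],[0,0,0,0,0,0,0]]])

```text
t: 13.85
tool_pos: [535.3, 382.2, 65.0]
ee_rot: [[0.999, 0.045, 0.004], [0.045, -0.999, 0.001], [0.004, -0.0, -1.0]]
force: [1.9, 1.7, -2.9]
gripper_width: 9.7
```

```bash
python3 - <<'E'
from h import *
delta(rig(0,315,62.2),YAW)
E
```

```text
t 13.85 tcp [535.3 382.2  65. ] F [ 1.9  1.7 -2.9] w 9.7 q [ -16.   34.  -32.   87.   20.   64. -140.]
 cm now axes [-0.14  0.09  0.28]  cm final axes [-0.14  0.09  0.28]  rotvec [-0.02 -0.24 -0.08]
```

Emit:
move_arm(plan=[[[50,0,0,0,0,0,0],[50,0,0,0,0,0,0],[50,0,0,0,0,0,0],[50,0,0,-1.5,0,0,0],[50,0,0,-3,0,0,0],[50,0,0,-4,0,0,0],[50,0,0,-4,0,0,-4],[65,0,0,0,0,0,-8.5],[65,0,0,0,0,0,-8.5],[65,0,0,0,0,0,-8.5],[65,0,0,0,0,0,-8.5],[65,0,0,0,0,0,-8.5],[65,0,0,0,0,0,-8.5],[65,0,0,0,0,0,-8.5],[65,0,0,0,0,0,-8.5],[65,0,0,0,0,0,-8.5],[65,0,0,0,0,0,-8.5]]])

```text
t: 15.55
tool_pos: [535.4, 383.4, 212.6]
ee_rot: [[-0.049, 0.999, 0.014], [0.999, 0.048, 0.007], [0.007, 0.014, -1.0]]
force: [0.0, 0.4, 0.5]
gripper_width: 55.7
```

```bash
python3 - <<'E'
from h import *
delta(np.array([475.5,206.5,160]),YAW+90)
p,d=imaging.read_camera("top"); cv2.imwrite("pics/t9.png",p)
p,d=imaging.read_camera("wrist"); cv2.imwrite("pics/w9.png",p)
E
```

```text
t 15.55 tcp [535.4 383.4 212.6] F [0.  0.4 0.5] w 55.7 q [ -5.  31. -50.  78.  24.  80. -52.]
 cm now axes [-17.42  -6.91   5.05]  cm final axes [-17.4   -6.8    5.26]  rotvec [ 0.8  -0.39  0.13]
```

View pics/t9.png

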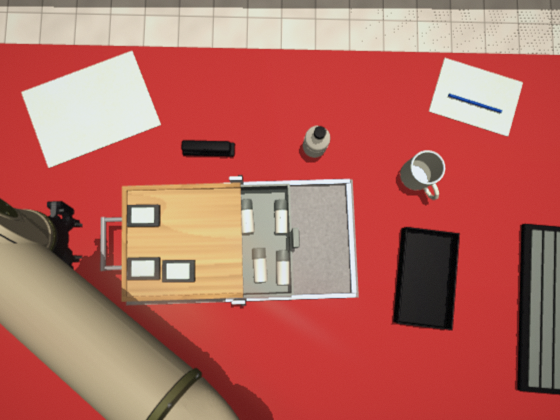

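View pics/w9.png

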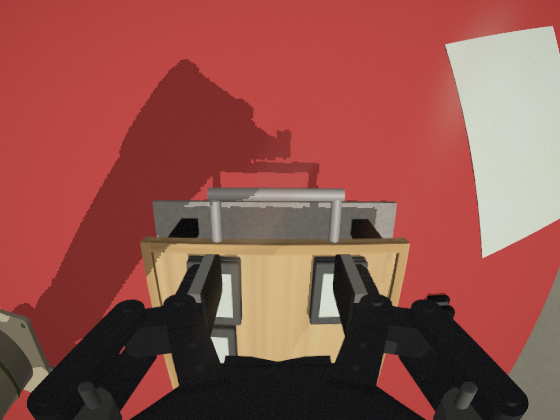

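```bash
cat >> h.py <<'E'
def labels():
    p,d=imaging.read_camera("top"); hsv=cv2.cvtColor(p,cv2.COLOR_BGR2HSV)
    m=((hsv[...,1]<40)&(hsv[...,2]>180)).astype(np.uint8); m[:188]=0;m[298:]=0;m[:,:126]=0;m[:,235:]=0
    n,l,s,c=cv2.connectedComponentsWithStats(m)
    for i in range(1,n):
        if s[i,4]>150:
            P=ray("top",c[i],98)[0]; cs=cv2.findNonZero((l==i).astype(np.uint8))
            yw=np.array([]); q=ray("top",cs[:,0],98)[:,:2].astype(np.float32); r=cv2.minAreaRect(q)
            print('label',c[i].round(1),P.round(1),'rig',torig(P)[0].round(1),np.round(r[1],1),round(r[2],1))
E
python3 - <<'E'
from h import *
labels()
c=np.array([466.3,-373.6,0])
p,d=imaging.read_camera("top"); W=cloud("top",p,d); z=W[...,2]
# tray via red-background mask + color
hsv=cv2.cvtColor(p,cv2.COLOR_BGR2HSV); m=((hsv[...,2]<90)&(hsv[...,1]<120)).astype(np.uint8); m[:215]=0; m[345:]=0; m[:,:385]=0; m[:,470:]=0
n,l,s,cc=cv2.connectedComponentsWithStats(m); i=1+s[1:,4].argmax(); r=cv2.minAreaRect(cv2.findNonZero((l==i).astype(np.uint8))); print(r)
print(ray("top",cv2.boxPoints(r),40).round(1), ray("top",r[0],40).round(1))
E
```

```text
label [142.4 215. ] [598.6 290.3  98. ] rig [ 60.4 221.3  98. ] [34.1 49.3] 2.5
label [142.5 268. ] [480.2 284.6  98. ] rig [-58.2 221.   98. ] [30.9 47.5] 0.9
label [177.6 270.5] [475.7 206.7  98. ] rig [-66.2 143.4  98. ] [33.1 47.3] 0.9
((426.7486572265625, 278.0776672363281), (58.259178161621094, 97.50443267822266), 5.07960844039917)
[[ 358.1 -289.5   40. ]
 [ 585.9 -313.3   40. ]
 [ 575.8 -452.5   40. ]
 [ 348.1 -425.5   40. ]] [[ 465.7 -370.    40. ]]
```

Emit:
move_arm(plan=[[[70,-3.5,-1.4,1,0.8,-0.4,0],[70,-3.5,-1.4,1,0,0,0],[70,-3.5,-1.4,1,0,0,0],[70,-3.5,-1.3,1,0,0,0],[70,-3,-1,1,0,0,0],[70,0,0,0,0,0,0],[70,0,0,0,0,0,0]]])

```text
t: 16.45
tool_pos: [472.2, 206.2, 160.5]
ee_rot: [[-0.007, 1.0, -0.0], [1.0, 0.007, 0.0], [0.0, -0.0, -1.0]]
force: [0.2, 0.1, -0.2]
gripper_width: 59.7
```

```bash
python3 - <<'E'
from h import *
delta(np.array([475.7,206.7,110]),YAW+90)
p,d=imaging.read_camera("wrist"); cv2.imwrite("pics/w10.png",p)
E
```

```text
t 16.45 tcp [472.2 206.2 160.5] F [ 0.2  0.1 -0.2] w 59.7 q [ 19.  15. -54. 103.  13.  68. -38.]
 cm now axes [0.05 0.36 5.05]  cm final axes [0.04 0.35 5.05]  rotvec [-0.02 -0.   -2.27]
```

View pics/w10.png

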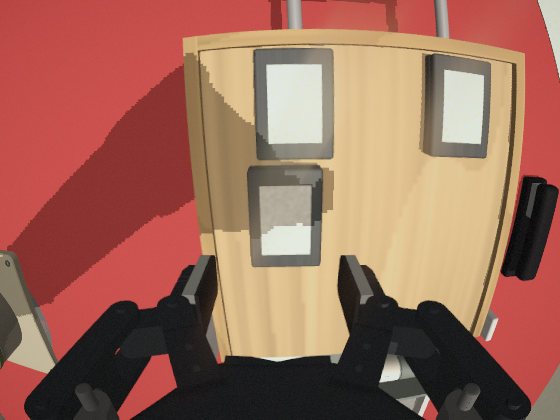

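Emit:
move_arm(plan=[[[70,0,0.35,0.5,0,0,-2.2],[70,0,0,2,0,0,0],[70,0,0,2,0,0,0],[70,0,0,1,0,0,0],[70,0,0,0,0,0,0]]])

```text
t: 17.0
tool_pos: [477.9, 212.2, 104.6]
ee_rot: [[-0.056, 0.998, 0.002], [0.998, 0.056, 0.004], [0.004, 0.002, -1.0]]
force: [0.1, 0.1, 0.2]
gripper_width: 59.6
```

```bash
python3 - <<'E'
from h import *
delta(np.array([475.7,206.7,85]),YAW+90)
p,d=imaging.read_camera("wrist"); cv2.imwrite("pics/w11.png",p)
E
```

```text
t 17.0 tcp [477.9 212.2 104.6] F [0.1 0.1 0.2] w 59.6 q [ 16.  20. -52. 106.  18.  62. -39.]
 cm now axes [-0.55 -0.25  1.96]  cm final axes [-0.54 -0.24  1.96]  rotvec [ 0.13 -0.24  0.54]
```

View pics/w11.png

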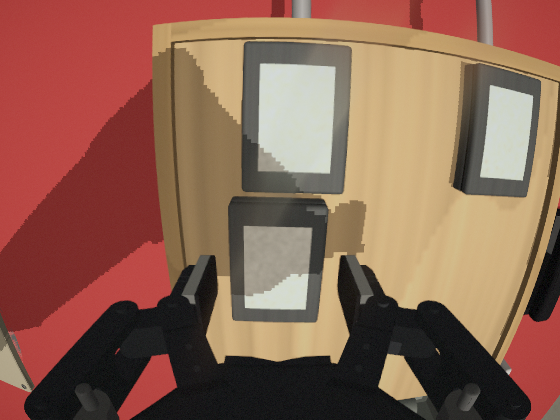

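Emit:
move_arm(plan=[[[70,-0.3,-0.1,0,0,0,0.5],[70,-0.2,-0.1,0.8,0,0,0],[70,0,0,0.7,0,0,0],[70,0,0,0.3,0,0,0],[70,0,0,0,0,0,0]]])

```text
t: 17.55
tool_pos: [477.6, 207.9, 88.0]
ee_rot: [[-0.047, 0.999, 0.006], [0.999, 0.047, 0.006], [0.005, 0.006, -1.0]]
force: [0.4, -0.6, 0.1]
gripper_width: 59.8
```

```bash
python3 - <<'E'
from h import *
delta(np.array([475.7,206.7,85]),YAW+90)
E
```

```text
t 17.55 tcp [477.6 207.9  88. ] F [ 0.4 -0.6  0.1] w 59.8 q [ 16.  21. -51. 107.  19.  60. -40.]
 cm now axes [-0.11 -0.2   0.3 ]  cm final axes [-0.11 -0.2   0.3 ]  rotvec [ 0.35 -0.31  0.03]
```

Emit:
move_arm(plan=[[[70,-0.1,-0.15,0.25,0.3,-0.3,0],[70,0,0,0.1,0,0,0],[0,0,0,0,0,0,0],[0,0,0,0,0,0,0],[0,0,0,0,0,0,0],[0,0,0,0,0,0,0],[0,0,0,0,0,0,0],[0,0,0,-0.8,0,0,0],[0,0,0,-1.5,0,0,0],[0,0,0,-2,0,0,0],[0,0,0,0,0,0,0]]], newtons=50)

```text
t: 18.65
tool_pos: [476.2, 207.4, 131.8]
ee_rot: [[-0.047, 0.999, 0.001], [0.999, 0.047, 0.0], [0.0, 0.001, -1.0]]
force: [-0.0, -0.2, -1.1]
gripper_width: 48.5
```

```bash
python3 - <<'E'
from h import *
delta(np.array([400,-369.3,130]),85)
p,d=imaging.read_camera("wrist"); cv2.imwrite("pics/w12.png",p)
E
```

```text
t 18.65 tcp [476.2 207.4 131.8] F [-0.  -0.2 -1.1] w 48.5 q [ 18.  18. -53. 105.  16.  65. -38.]
 cm now axes [-57.25 -10.35   0.15]  cm final axes [-58.12  -2.57   0.18]  rotvec [ 0.06 -0.02  7.72]
```

View pics/w12.png

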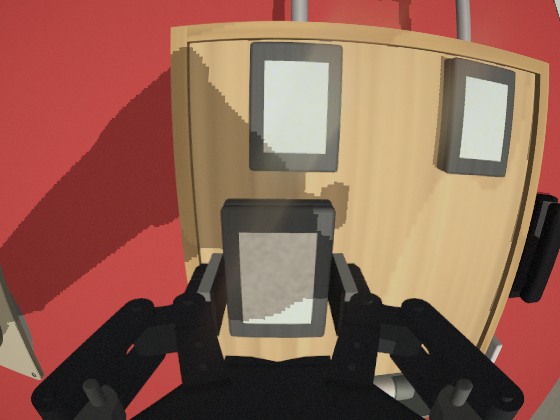

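Emit:
move_arm(plan=[[[0,0,0,-1,0,0,3.9],[0,-1.5,0,-1,0,0,3.8],[0,-3,-0.1,0,0,0,0],[0,-4,-0.2,0,0,0,0],[0,-4,-0.2,0,0,0,0],[0,-4,-0.2,0,0,0,0],[0,-4,-0.2,0,0,0,0],[0,-4,-0.2,0,0,0,0],[0,-4,-0.2,0,0,0,0],[0,-4,-0.2,0,0,0,0],[0,-4,-0.2,0,0,0,0],[0,-4,-0.2,0,0,0,0],[0,-4,-0.2,0,0,0,0],[0,-4,-0.2,0,0,0,0],[0,-4,-0.2,0,0,0,0],[0,-3,-0.2,0,0,0,0],[0,0,0,0,0,0,0]]])

```text
t: 20.4
tool_pos: [390.7, -364.4, 148.5]
ee_rot: [[0.09, 0.996, -0.004], [0.996, -0.09, -0.0], [-0.001, -0.003, -1.0]]
force: [0.3, 0.5, -1.0]
gripper_width: 48.6
```

```bash
python3 - <<'E'
from h import *
delta(np.array([400,-369.3,70]),85)
p,d=imaging.read_camera("wrist"); cv2.imwrite("pics/w13.png",p)
E
```

```text
t 20.4 tcp [ 390.7 -364.4  148.5] F [ 0.3  0.5 -1. ] w 48.6 q [ 62.  13. -27. 102.   7.  66.  28.]
 cm now axes [-0.4   0.99  7.85]  cm final axes [-0.41  0.97  7.85]  rotvec [-0.2   0.04 -0.17]
```

View pics/w13.png

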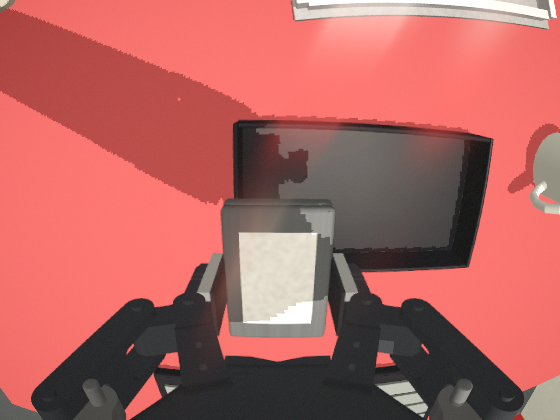

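Emit:
move_arm(plan=[[[0,-0.2,0.7,1,-0.2,0,-0.2],[0,-0.2,0.6,2,0,0,0],[0,0,0,3,0,0,0],[0,0,0,1.8,0,0,0],[0,0,0,0,0,0,0]]])

```text
t: 20.95
tool_pos: [408.5, -361.4, 65.8]
ee_rot: [[0.076, 0.997, 0.002], [0.997, -0.076, 0.002], [0.002, 0.002, -1.0]]
force: [1.1, -0.3, -0.8]
gripper_width: 48.4
```

```bash
python3 - <<'E'
from h import *
delta(np.array([404,-369.7,14]),85)
p,d=imaging.read_camera("top"); cv2.imwrite("pics/t14.png",cv2.resize(p[200:350,360:500],None,fx=3,fy=3))
p,d=imaging.read_camera("wrist"); cv2.imwrite("pics/w14.png",p)
E
```

```text
t 20.95 tcp [ 408.5 -361.4   65.8] F [ 1.1 -0.3 -0.8] w 48.4 q [ 59.  20. -26. 105.  10.  57.  24.]
 cm now axes [-0.87 -0.39  5.18]  cm final axes [-0.87 -0.37  5.18]  rotvec [ 0.12 -0.11  0.63]
```

View pics/w14.png

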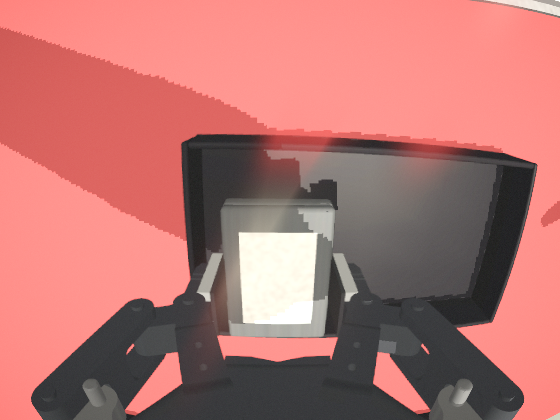

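```bash
cat >> h.py <<'E'
def wray(uv,z):
    c=imaging.camera_info("wrist"); R=cv2.Rodrigues(c['rvec'])[0]; t=np.array(c['tvec']).ravel(); o=-R.T@t
    out=[]
    for u,v in np.atleast_2d(uv):
        x=(u-c['cx'])/c['fx']; y=(v-c['cy'])/c['fy']; th=np.hypot(x,y)
        d=R.T@np.array([np.sin(th)*x/th,np.sin(th)*y/th,np.cos(th)]); out.append(o+d*(z-o[2])/d[2])
    return np.array(out)
E
python3 - <<'E'
from h import *
print(wray([(184,143),(535,165),(492,322),(360,327)],40).round(1))
E
```

```text
[[ 363.6 -300.9   40. ]
 [ 589.2 -325.4   40. ]
 [ 578.3 -454.4   40. ]
 [ 461.5 -433.2   40. ]]
```

View pics/t14.png

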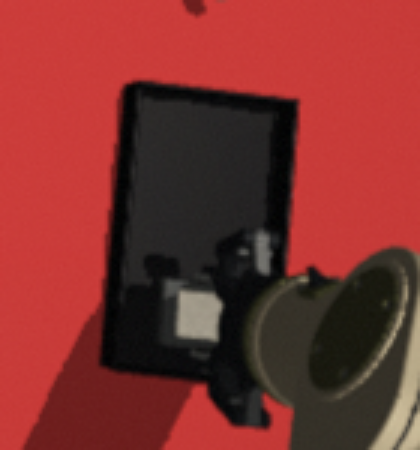

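Emit:
move_arm(plan=[[[0,-0.5,0,0.5,0,0,0.6],[0,-0.3,0,1.5,0,0,0],[0,0,0,1.5,0,0,0],[0,0,0,1,0,0,0],[0,0,0,0,0,0,0],[0,0,0,0,0,0,0]]])

```text
t: 21.65
tool_pos: [410.5, -372.0, 21.8]
ee_rot: [[0.088, 0.996, 0.007], [0.996, -0.088, -0.003], [-0.003, 0.008, -1.0]]
force: [-0.5, -0.2, -0.6]
gripper_width: 48.8
```

```bash
python3 - <<'E'
from h import *
delta(np.array([408.5,-371,12]),84.5)
p,d=imaging.read_camera("wrist"); cv2.imwrite("pics/w15.png",p)
E
```

```text
t 21.65 tcp [ 410.5 -372.    21.8] F [-0.5 -0.2 -0.6] w 48.8 q [ 59.  24. -25. 106.  13.  52.  23.]
 cm now axes [ 0.08 -0.22  0.98]  cm final axes [ 0.08 -0.21  0.98]  rotvec [0.43 0.15 0.47]
```

View pics/w15.png

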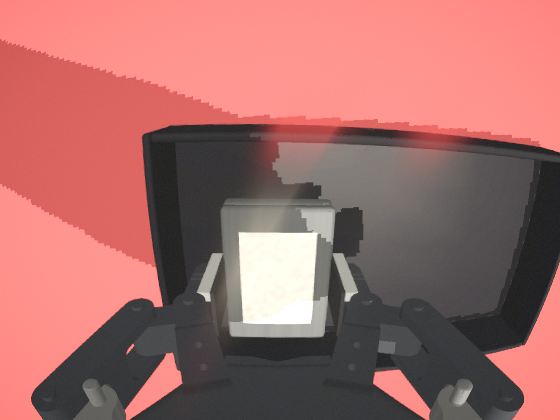

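Emit:
move_arm(plan=[[[0,0,-0.1,0.5,0.4,0,0.4],[0,0,0,0.4,0,0,0],[0,0,0,0,0,0,0],[66,0,0,0,0,0,0],[66,0,0,0,0,0,0],[66,0,0,0,0,0,0],[66,0,0,-1,0,0,0],[66,0,0,-2.5,0,0,0],[66,0,0,-4,0,0,0],[66,0,0,-4,0,0,0],[66,0,0,0,0,0,0]]])

```text
t: 22.8
tool_pos: [410.2, -371.4, 135.3]
ee_rot: [[0.094, 0.996, 0.002], [0.996, -0.094, -0.004], [-0.004, 0.002, -1.0]]
force: [0.3, -0.4, 0.1]
gripper_width: 56.3
```

```bash
python3 - <<'E'
from h import *
labels()
delta(np.array([480.2,284.6,150]),YAW+90)
p,d=imaging.read_camera("wrist"); cv2.imwrite("pics/w16.png",p)
E
```

```text
label [142.5 215. ] [598.7 290.1  98. ] rig [ 60.4 221.   98. ] [34.1 47.2] 2.5
label [142.5 268. ] [480.2 284.6  98. ] rig [-58.2 221.   98. ] [30.9 47.5] 0.9
t 22.85 tcp [ 409.2 -370.8  132.8] F [-0.1  0.   0.1] w 56.0 q [ 60.  16. -27. 101.   8.  65.  26.]
 cm now axes [65.91  0.88 -1.84]  cm final axes [65.14 10.12 -1.72]  rotvec [-0.03  0.11 -8.06]
```

View pics/w16.png

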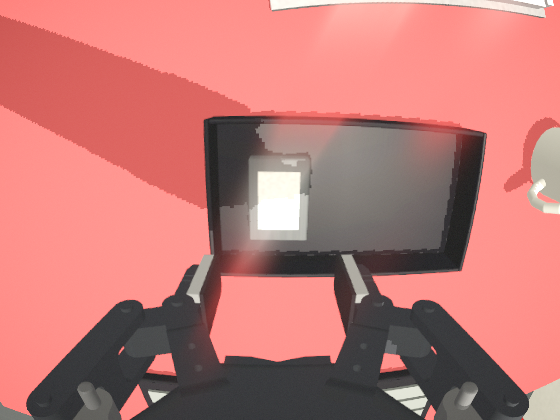

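Emit:
move_arm(plan=[[[70,2,0,-1.5,0,0,0],[70,4,0,-1,0,0,0],[70,4.2,0,0,0,0,0],[70,4.2,0,0,0,0,0],[70,4.2,0,0,0,0,0],[70,4.2,0,0,0,0,0],[70,4.2,0,0,0,0,0],[70,4.2,0,0,0,0,0],[70,4.2,0,0,0,0,0],[70,4.2,0,0,0,0,0],[70,4.2,0,0,0,0,0],[70,4.2,0,0,0,0,0],[70,4.2,0,0,0,0,0],[70,4.2,0,0,0,0,0],[70,4.2,0,0,0,0,0],[70,4.2,0,0,0,0,0],[70,2,0,0,0,0,-4],[70,0,0,0,0,0,-4],[70,0,0,0,0,0,0]]])

```text
t: 24.8
tool_pos: [460.8, 319.3, 138.5]
ee_rot: [[-0.044, 0.999, -0.033], [0.999, 0.044, 0.004], [0.006, -0.033, -0.999]]
force: [-0.1, -0.6, 0.0]
gripper_width: 59.7
```

```bash
python3 - <<'E'
from h import *
delta(np.array([480.2,284.6,110]),YAW+90)
p,d=imaging.read_camera("wrist"); cv2.imwrite("pics/w17.png",p)
E
```

```text
t 24.8 tcp [460.8 319.3 138.5] F [-0.1 -0.6  0. ] w 59.7 q [  6.  26. -55.  97.  20.  70. -52.]
 cm now axes [-3.57  1.88  2.77]  cm final axes [-3.56  1.78  2.85]  rotvec [-1.87 -0.33 -0.14]
```

View pics/w17.png

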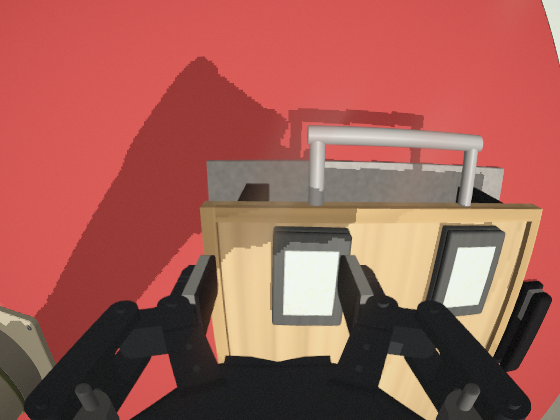

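Emit:
move_arm(plan=[[[70,-1.8,0.9,0,-1.9,-0.3,0],[70,-1.7,0.9,0.8,0,0,0],[70,0,0,1.3,0,0,0],[70,0,0,0.5,0,0,0],[70,0,0,0,0,0,0]]])

```text
t: 25.35
tool_pos: [480.6, 279.6, 107.7]
ee_rot: [[-0.03, 1.0, -0.003], [1.0, 0.03, -0.002], [-0.002, -0.003, -1.0]]
force: [-0.2, 0.5, 0.7]
gripper_width: 59.9
```

```bash
python3 - <<'E'
from h import *
delta(np.array([480.2,284.6,85]),YAW+90)
p,d=imaging.read_camera("wrist"); cv2.imwrite("pics/w18.png",p)
E
```

```text
t 25.35 tcp [480.6 279.6 107.7] F [-0.2  0.5  0.7] w 59.9 q [  9.  26. -53. 100.  22.  66. -50.]
 cm now axes [ 0.5  -0.02  2.27]  cm final axes [ 0.5  -0.02  2.27]  rotvec [-0.18  0.12 -0.91]
```

View pics/w18.png

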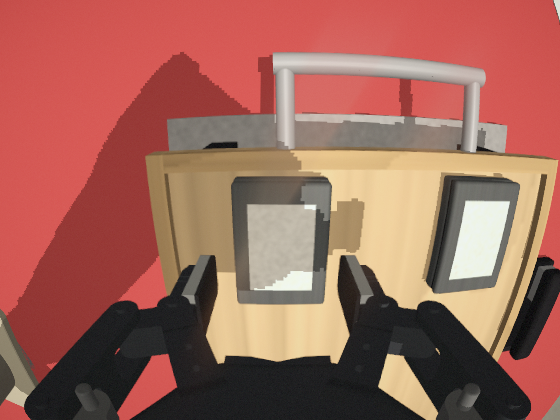

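Emit:
move_arm(plan=[[[70,0.2,0,0.5,0,0,-0.9],[70,0.1,0,0.7,0,0,0],[70,0,0,0.6,0,0,0],[70,0,0,0.2,0,0,0],[70,0,0,0,0,0,0]]])

```text
t: 25.9
tool_pos: [479.6, 285.1, 86.7]
ee_rot: [[-0.05, 0.999, -0.003], [0.999, 0.05, -0.001], [-0.001, -0.003, -1.0]]
force: [1.3, 0.4, -0.1]
gripper_width: 59.6
```

```bash
python3 - <<'E'
from h import *
delta(np.array([480.2,284.6,85]),YAW+90)
E
```

```text
t 25.9 tcp [479.6 285.1  86.7] F [ 1.3  0.4 -0.1] w 59.6 q [  8.  27. -53. 101.  24.  64. -50.]
 cm now axes [-0.05  0.05  0.17]  cm final axes [-0.05  0.05  0.17]  rotvec [-0.18  0.03  0.22]
```

Emit:
move_arm(plan=[[[70,0,0,0.15,0,0,0],[0,0,0,0,0,0,0],[0,0,0,0,0,0,0],[0,0,0,0,0,0,0],[0,0,0,0,0,0,0],[0,0,0,0,0,0,0],[0,0,0,-0.8,0,0,0],[0,0,0,-1.5,0,0,0],[0,0,0,-2,0,0,0],[0,0,0,-2,0,0,0],[0,0,0,0,0,0,0]]])

```text
t: 27.0
tool_pos: [480.1, 285.8, 154.9]
ee_rot: [[-0.051, 0.999, -0.001], [0.999, 0.051, 0.0], [0.0, -0.001, -1.0]]
force: [-0.2, -0.7, -1.3]
gripper_width: 48.9
```

```bash
python3 - <<'E'
from h import *
delta(np.array([531.7,-383,150]),84.5)
p,d=imaging.read_camera("wrist"); cv2.imwrite("pics/w19.png",p)
E
```

```text
t 27.0 tcp [480.1 285.8 154.9] F [-0.2 -0.7 -1.3] w 48.9 q [ 10.  23. -55.  97.  20.  70. -47.]
 cm now axes [-67.06   1.78   0.45]  cm final axes [-66.08  11.55   0.49]  rotvec [-0.08 -0.02  8.4 ]
```

View pics/w19.png

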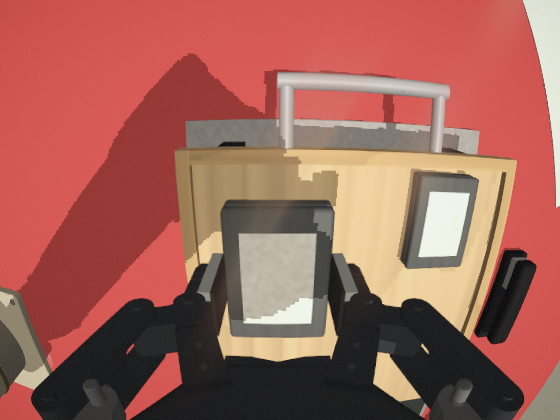

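Emit:
move_arm(plan=[[[0,-2,0,-1,0,0,0],[0,-3.5,0.1,-1,0,0,0],[0,-4,0.1,0,0,0,0],[0,-4,0.1,0,0,0,0],[0,-4,0.1,0,0,0,0],[0,-4,0.1,0,0,0,0],[0,-4,0.1,0,0,0,0],[0,-4,0.1,0,0,0,0],[0,-4,0.1,0,0,0,0],[0,-4,0.1,0,0,0,0],[0,-4,0.1,0,0,0,0],[0,-4,0.1,0,0,0,0],[0,-4,0.1,0,0,0,0],[0,-4,0.1,0,0,0,0],[0,-4,0.1,0,0,0,0],[0,-4,0.1,0,0,0,0],[0,-3,0,0,0,0,0],[0,-1.5,0,0,0,0,4.2],[0,0,0,0,0,0,4.2],[0,0,0,0,0,0,0]]])

```text
t: 29.05
tool_pos: [522.1, -400.5, 164.2]
ee_rot: [[0.099, 0.995, -0.016], [0.995, -0.099, 0.003], [0.001, -0.016, -1.0]]
force: [0.2, 0.6, -1.2]
gripper_width: 48.8
```

```bash
python3 - <<'E'
from h import *
delta(np.array([531.7,-383,70]),84.5)
p,d=imaging.read_camera("wrist"); cv2.imwrite("pics/w20.png",p)
E
```

```text
t 29.05 tcp [ 522.1 -400.5  164.2] F [ 0.2  0.6 -1.2] w 48.8 q [ 58.  30. -35.  81.  18.  75.  16.]
 cm now axes [1.83 0.93 9.41]  cm final axes [1.83 0.78 9.42]  rotvec [-0.91 -0.06 -0.19]
```

View pics/w20.png

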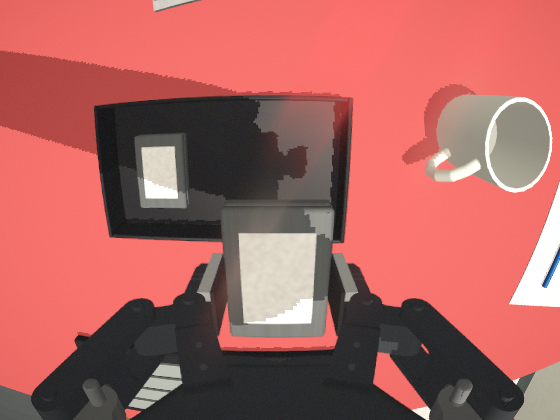

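Emit:
move_arm(plan=[[[0,0.9,0.4,0.5,-0.9,0,0],[0,0.9,0.4,2,0,0,0],[0,0,0,3,0,0,0],[0,0,0,2.5,0,0,0],[0,0,0,0,0,0,0],[0,0,0,0,0,0,0]]])

```text
t: 29.7
tool_pos: [534.8, -375.3, 82.1]
ee_rot: [[0.08, 0.997, 0.006], [0.997, -0.08, 0.002], [0.002, 0.005, -1.0]]
force: [0.9, 0.1, -0.5]
gripper_width: 48.5
```

```bash
python3 - <<'E'
from h import *
delta(np.array([531.7,-383,22]),84.5)
p,d=imaging.read_camera("wrist"); cv2.imwrite("pics/w21.png",p)
E
```

```text
t 29.7 tcp [ 534.8 -375.3   82.1] F [ 0.9  0.1 -0.5] w 48.5 q [ 57.  33. -35.  87.  20.  66.  13.]
 cm now axes [-0.81 -0.28  6.01]  cm final axes [-0.8  -0.23  6.01]  rotvec [ 0.31 -0.13  0.89]
```

View pics/w21.png

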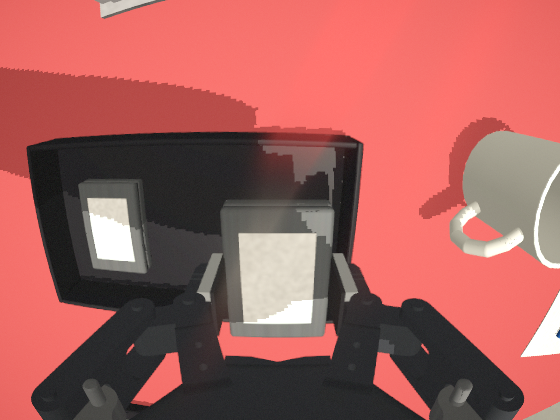

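Emit:
move_arm(plan=[[[0,-0.4,-0.2,0.5,0.3,0,0.8],[0,-0.4,-0.1,1.5,0,0,0],[0,0,0,2,0,0,0],[0,0,0,1,0,0,0],[0,0,0,0,0,0,0],[0,0,0,0,0,0,0]]])

```text
t: 30.35
tool_pos: [532.2, -386.0, 32.7]
ee_rot: [[0.097, 0.995, 0.005], [0.995, -0.097, -0.002], [-0.001, 0.005, -1.0]]
force: [0.4, -0.3, 0.3]
gripper_width: 48.8
```

```bash
python3 - <<'E'
from h import *
delta(np.array([531.7,-383,12]),84.5)
p,d=imaging.read_camera("wrist"); cv2.imwrite("pics/w22.png",p)
E
```

```text
t 30.35 tcp [ 532.2 -386.    32.7] F [ 0.4 -0.3  0.3] w 48.8 q [ 56.  37. -34.  88.  22.  61.  12.]
 cm now axes [ 0.29 -0.09  2.07]  cm final axes [ 0.29 -0.08  2.07]  rotvec [ 0.27  0.08 -0.04]
```

View pics/w22.png

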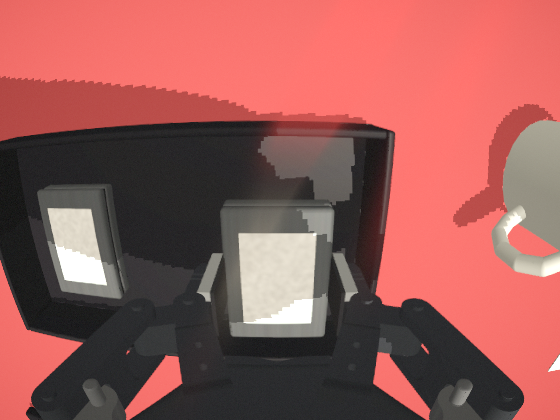

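Emit:
move_arm(plan=[[[0,0.2,-0.1,0.7,0,0,0],[0,0,0,0.8,0,0,0],[0,0,0,0.5,0,0,0],[0,0,0,0,0,0,0],[66,0,0,0,0,0,0],[66,0,0,0,0,0,0],[66,0,0,0,0,0,0],[66,0,0,-1,0,0,0],[66,0,0,-2.5,0,0,0],[66,0,0,-4,0,0,0],[66,0,0,-4,0,0,0],[66,0,0,0,0,0,0]]])

```text
t: 31.6
tool_pos: [531.9, -383.4, 135.0]
ee_rot: [[0.096, 0.995, 0.008], [0.995, -0.096, -0.003], [-0.003, 0.008, -1.0]]
force: [0.9, -0.1, 0.2]
gripper_width: 56.5
```

```bash
python3 - <<'E'
from h import *
labels()
delta(np.array([598.7,290.2,170]),YAW+90)
p,d=imaging.read_camera("wrist"); cv2.imwrite("pics/w23.png",p)
E
```

```text
label [142.4 215. ] [598.5 290.3  98. ] rig [ 60.3 221.2  98. ] [31.7 49.5] 1.0
t 31.65 tcp [ 530.9 -383.   132.4] F [-0.  -0.1  0.3] w 56.5 q [ 58.  31. -36.  84.  18.  70.  14.]
 cm now axes [67.66  0.32 -3.84]  cm final axes [66.94  9.88 -3.76]  rotvec [ 0.29  0.09 -8.14]
```

View pics/w23.png

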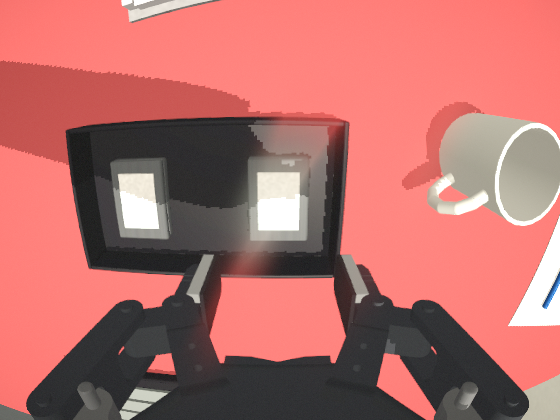

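Emit:
move_arm(plan=[[[70,1,0,-2.5,0,0,0],[70,3,0,-2,0,0,0],[70,4,0,0,0,0,0],[70,4,0,0,0,0,0],[70,4,0,0,0,0,0],[70,4,0,0,0,0,0],[70,4,0,0,0,0,0],[70,4,0,0,0,0,0],[70,4,0,0,0,0,0],[70,4,0,0,0,0,0],[70,4,0,0,0,0,0],[70,4,0,0,0,0,0],[70,4,0,0,0,0,0],[70,4,0,0,0,0,0],[70,4,0,0,0,0,0],[70,4,0,0,0,0,0],[70,3,0,0,0,0,-4],[70,1,0,0,0,0,-4],[70,0,0,0,0,0,0]]])

```text
t: 33.6
tool_pos: [581.7, 276.0, 157.1]
ee_rot: [[-0.043, 0.999, -0.028], [0.999, 0.043, 0.002], [0.003, -0.028, -1.0]]
force: [-0.5, 0.3, -0.7]
gripper_width: 59.7
```

```bash
python3 - <<'E'
from h import *
delta(np.array([598.5,290.2,110]),YAW+90)
p,d=imaging.read_camera("wrist"); cv2.imwrite("pics/w24.png",p)
E
```

```text
t 33.6 tcp [581.7 276.  157.1] F [-0.5  0.3 -0.7] w 59.7 q [  5.  33. -49.  83.  24.  77. -43.]
 cm now axes [1.33 1.87 4.66]  cm final axes [1.34 1.75 4.71]  rotvec [-1.62 -0.16 -0.21]
```

View pics/w24.png

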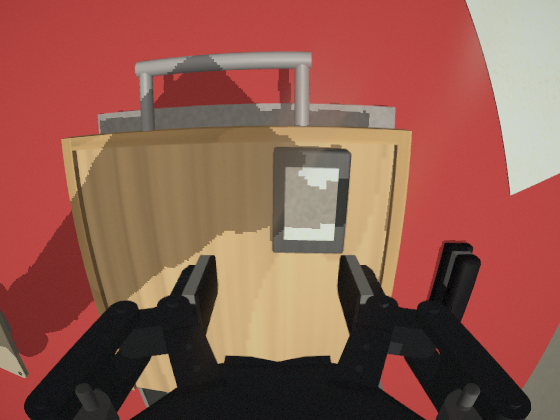

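Emit:
move_arm(plan=[[[70,0.7,0.9,0,-1.6,0,0],[70,0.6,0.9,1.5,0,0,0],[70,0,0,2,0,0,0],[70,0,0,1,0,0,0],[70,0,0,0,0,0,0],[70,0,0,0,0,0,0]]])

```text
t: 34.25
tool_pos: [603.8, 283.4, 110.2]
ee_rot: [[-0.024, 1.0, 0.007], [1.0, 0.024, -0.001], [-0.001, 0.007, -1.0]]
force: [-1.0, -0.4, 0.4]
gripper_width: 59.7
```

```bash
python3 - <<'E'
from h import *
delta(np.array([598.5,290.2,85]),YAW+90)
p,d=imaging.read_camera("wrist"); cv2.imwrite("pics/w25.png",p)
E
```

```text
t 34.25 tcp [603.8 283.4 110.2] F [-1.  -0.4  0.4] w 59.7 q [  3.  37. -47.  83.  28.  72. -45.]
 cm now axes [ 0.69 -0.53  2.52]  cm final axes [ 0.7  -0.49  2.52]  rotvec [ 0.41  0.06 -1.27]
```

View pics/w25.png

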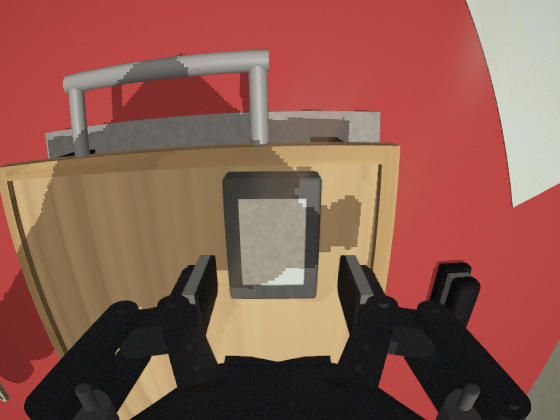

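Emit:
move_arm(plan=[[[70,0.4,-0.3,0,0.4,0,-1.2],[70,0.2,-0.1,0.6,0,0,0],[70,0,0,0.8,0,0,0],[70,0,0,0.6,0,0,0],[70,0,0,0.2,0,0,0],[70,0,0,0,0,0,0]]])

```text
t: 34.9
tool_pos: [599.9, 290.1, 88.3]
ee_rot: [[-0.046, 0.999, 0.002], [0.999, 0.046, -0.0], [-0.0, 0.002, -1.0]]
force: [0.3, 0.6, -0.2]
gripper_width: 59.7
```

```bash
python3 - <<'E'
from h import *
delta(np.array([598.5,290.2,85]),YAW+90)
E
```

```text
t 34.9 tcp [599.9 290.1  88.3] F [ 0.3  0.6 -0.2] w 59.7 q [  2.  38. -46.  84.  29.  70. -45.]
 cm now axes [ 0.02 -0.14  0.33]  cm final axes [ 0.02 -0.14  0.33]  rotvec [0.13 0.02 0.01]
```

Emit:
move_arm(plan=[[[70,0,-0.15,0.2,0,0,0],[70,0,0,0.15,0,0,0],[0,0,0,0,0,0,0],[0,0,0,0,0,0,0],[0,0,0,0,0,0,0],[0,0,0,0,0,0,0],[0,0,0,0,0,0,0],[0,0,0,-0.8,0,0,0],[0,0,0,-1.5,0,0,0],[0,0,0,-2,0,0,0],[0,0,0,-2,0,0,0],[0,0,0,-1,0,0,0],[0,0,0,0,0,0,0]]])

```text
t: 36.2
tool_pos: [598.5, 290.5, 165.4]
ee_rot: [[-0.046, 0.999, 0.005], [0.999, 0.046, 0.001], [0.001, 0.005, -1.0]]
force: [0.1, 0.4, -1.4]
gripper_width: 48.5
```

```bash
python3 - <<'E'
from h import *
delta(np.array([470,-377,160]),84.5)
p,d=imaging.read_camera("wrist"); cv2.imwrite("pics/w26.png",p)
E
```

```text
t 36.2 tcp [598.5 290.5 165.4] F [ 0.1  0.4 -1.4] w 48.5 q [  3.  34. -48.  80.  26.  77. -43.]
 cm now axes [-66.08 -15.93   0.4 ]  cm final axes [-67.67  -6.4    0.54]  rotvec [ 0.26 -0.08  8.15]
```

View pics/w26.png

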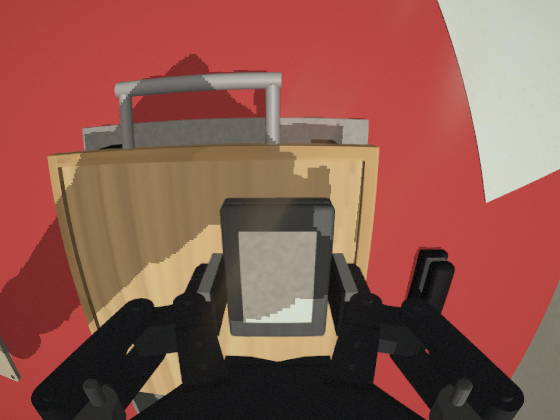

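Emit:
move_arm(plan=[[[0,-2,-0.4,-0.5,0,0,0],[0,-3.5,-0.8,-0.5,0,0,0],[0,-4,-1,0,0,0,0],[0,-4,-1,0,0,0,0],[0,-4,-1,0,0,0,0],[0,-4,-1,0,0,0,0],[0,-4,-1,0,0,0,0],[0,-4,-1,0,0,0,0],[0,-4,-1,0,0,0,0],[0,-4,-1,0,0,0,0],[0,-4,-1,0,0,0,0],[0,-4,-1,0,0,0,0],[0,-4,-1,0,0,0,0],[0,-4,-1,0,0,0,0],[0,-4,-1,0,0,0,0],[0,-4,-1,0,0,0,0],[0,-2.5,-0.8,0,0,0,0],[0,0,0,0,0,0,4.1],[0,0,0,0,0,0,4.1],[0,0,0,0,0,0,0]]])

```text
t: 38.25
tool_pos: [450.0, -384.0, 155.0]
ee_rot: [[0.105, 0.994, -0.019], [0.995, -0.104, 0.008], [0.006, -0.02, -1.0]]
force: [0.3, -0.5, -0.4]
gripper_width: 48.4
```

```bash
python3 - <<'E'
from h import *
delta(np.array([470,-377,70]),84.5)
p,d=imaging.read_camera("wrist"); cv2.imwrite("pics/w27.png",p)
E
```

```text
t 38.25 tcp [ 450. -384.  155.] F [ 0.3 -0.5 -0.4] w 48.4 q [ 65.  23. -37.  92.  14.  71.  20.]
 cm now axes [0.86 2.08 8.46]  cm final axes [0.89 1.92 8.5 ]  rotvec [-1.14 -0.33 -0.5 ]
```

View pics/w27.png

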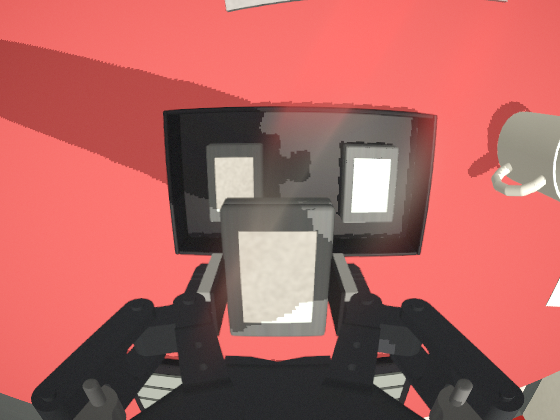

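Emit:
move_arm(plan=[[[0,0.3,0.9,0.5,-1.1,-0.3,-0.5],[0,0.3,0.8,2,0,0,0],[0,0,0,3,0,0,0],[0,0,0,2.5,0,0,0],[0,0,0,0,0,0,0],[0,0,0,0,0,0,0]]])

```text
t: 38.9
tool_pos: [472.4, -375.1, 71.5]
ee_rot: [[0.076, 0.997, 0.006], [0.997, -0.076, 0.0], [0.0, 0.006, -1.0]]
force: [-1.3, -0.3, -0.5]
gripper_width: 48.7
```

```bash
python3 - <<'E'
from h import *
delta(np.array([470.5,-377,22]),84.5)
p,d=imaging.read_camera("wrist"); cv2.imwrite("pics/w28.png",p)
E
```

```text
t 38.9 tcp [ 472.4 -375.1   71.5] F [-1.3 -0.3 -0.5] w 48.7 q [ 63.  28. -36.  96.  18.  61.  17.]
 cm now axes [-0.21 -0.21  4.95]  cm final axes [-0.21 -0.17  4.95]  rotvec [ 0.36 -0.03  1.16]
```

View pics/w28.png

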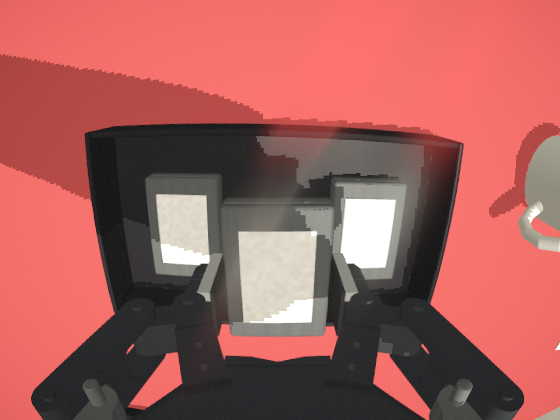

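Emit:
move_arm(plan=[[[0,0,-0.1,0.5,0.3,0,1.1],[0,0,-0.1,1.5,0,0,0],[0,0,0,1.5,0,0,0],[0,0,0,0.5,0,0,0],[0,0,0,0,0,0,0],[0,0,0,0,0,0,0]]])

```text
t: 39.55
tool_pos: [471.5, -375.9, 30.7]
ee_rot: [[0.096, 0.995, 0.004], [0.995, -0.096, -0.002], [-0.002, 0.004, -1.0]]
force: [-0.8, -0.2, -0.7]
gripper_width: 48.8
```

```bash
python3 - <<'E'
from h import *
delta(np.array([470.5,-377,22]),84.5)
p,d=imaging.read_camera("wrist"); cv2.imwrite("pics/w29.png",p)
E
```

```text
t 39.55 tcp [ 471.5 -375.9   30.7] F [-0.8 -0.2 -0.7] w 48.8 q [ 61.  31. -34.  97.  20.  58.  14.]
 cm now axes [-0.12 -0.09  0.87]  cm final axes [-0.12 -0.09  0.87]  rotvec [ 0.21  0.11 -0.02]
```

View pics/w29.png

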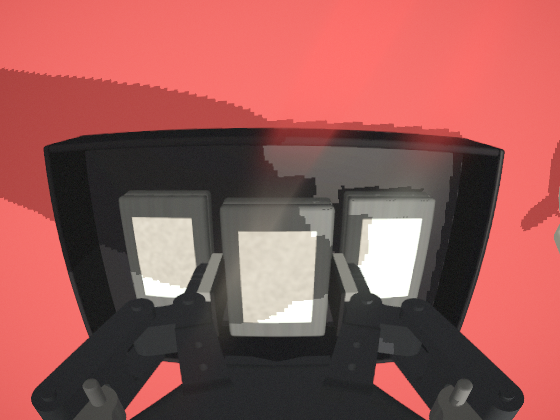

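Emit:
move_arm(plan=[[[0,-0.1,0,0.5,0,0,0],[0,0,0,0.45,0,0,0],[0,0,0,0,0,0,0],[64,0,0,0,0,0,0],[64,0,0,0,0,0,0],[64,0,0,0,0,0,0],[64,0,0,-1,0,0,0],[64,0,0,-2.5,0,0,0],[64,0,0,-4,0,0,0],[64,0,0,-4,0,0,0],[64,0,0,0,0,0,0]]])

```text
t: 40.7
tool_pos: [471.8, -376.5, 143.5]
ee_rot: [[0.095, 0.995, 0.006], [0.995, -0.095, -0.003], [-0.003, 0.006, -1.0]]
force: [0.4, 0.2, 0.6]
gripper_width: 54.5
```

```bash
python3 - <<'E'
from h import *
delta(np.array([551.2,-54,170]),YAW)
p,d=imaging.read_camera("wrist"); cv2.imwrite("pics/w30.png",p)
p,d=imaging.read_camera("top"); cv2.imwrite("pics/t30.png",p)
E
```

```text
t 40.7 tcp [ 471.8 -376.5  143.5] F [0.4 0.2 0.6] w 54.5 q [ 64.  24. -37.  92.  15.  69.  18.]
 cm now axes [32.85  4.85 -2.7 ]  cm final axes [  9.42 -31.85  -2.65]  rotvec [ 0.38 -0.11 81.89]
```

View pics/w30.png

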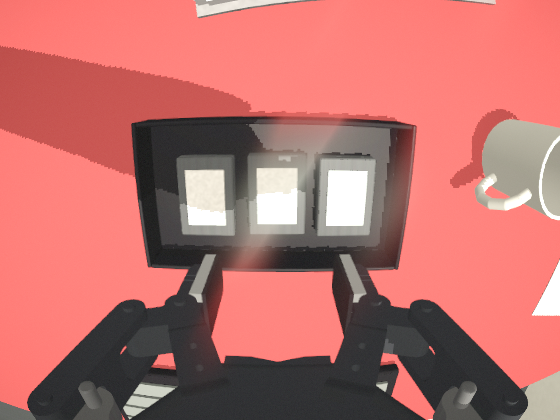

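View pics/t30.png

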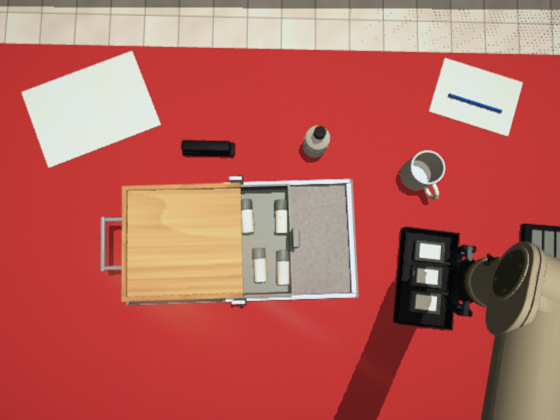

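Emit:
move_arm(plan=[[[60,1,0,-2,0,0,0],[60,3,0.4,-1,0,0,0],[60,4,0.6,0,0,0,0],[60,4,0.6,0,0,0,0],[60,4,0.6,0,0,0,0],[60,4,0.6,0,0,0,0],[60,4,0.6,0,0,0,0],[60,4,0.6,0,0,0,8.2],[60,1.5,0,0,0,0,8.2],[60,0,0,0,0,0,8.2],[60,0,0,0,0,0,8.2],[60,0,0,0,0,0,8.2],[60,0,0,0,0,0,8.2],[60,0,0,0,0,0,8.2],[60,0,0,0,0,0,8.2],[60,0,0,0,0,0,8.2],[60,0,0,0,0,0,8.2],[60,0,0,0,0,0,0]]])

```text
t: 42.6
tool_pos: [528.7, -72.4, 148.7]
ee_rot: [[0.999, -0.013, -0.033], [-0.012, -1.0, 0.013], [-0.033, -0.012, -0.999]]
force: [-0.5, 1.6, -0.1]
gripper_width: 51.1
```

```bash
python3 - <<'E'
from h import *
delta(np.array([552.5,-54,130]),YAW)
p,d=imaging.read_camera("wrist"); cv2.imwrite("pics/w31.png",p)
E
```

```text
t 42.6 tcp [528.7 -72.4 148.7] F [-0.5  1.6 -0.1] w 51.1 q [ 33.  16. -34. 100.   9.  68. -94.]
 cm now axes [ 2.42 -1.85  1.81]  cm final axes [ 2.47 -1.73  1.87]  rotvec [-0.75  1.87 -3.38]
```

View pics/w31.png

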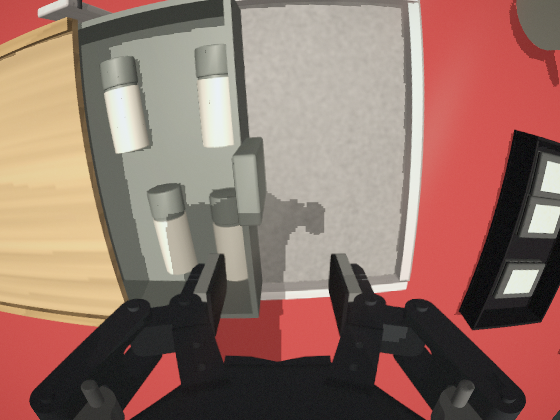

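Emit:
move_arm(plan=[[[55,1.2,-0.9,0,-0.7,1.9,-3.3],[55,1.2,-0.8,0.5,0,0,0],[55,0,0,1,0,0,0],[55,0,0,0,0,0,0],[55,0,0,0,0,0,0]]])

```text
t: 43.15
tool_pos: [550.6, -55.4, 129.8]
ee_rot: [[0.998, 0.069, -0.003], [0.07, -0.998, 0.001], [-0.003, -0.002, -1.0]]
force: [-0.7, -0.1, 0.2]
gripper_width: 46.9
```

```bash
python3 - <<'E'
from h import *
delta(np.array([552.5,-54,78]),YAW)
p,d=imaging.read_camera("wrist"); cv2.imwrite("pics/w32.png",p)
E
```

```text
t 43.15 tcp [550.6 -55.4 129.8] F [-0.7 -0.1  0.2] w 46.9 q [ 31.  18. -35. 100.  11.  65. -94.]
 cm now axes [ 0.22 -0.12  5.18]  cm final axes [ 0.2  -0.13  5.18]  rotvec [-0.09  0.19  1.34]
```

View pics/w32.png

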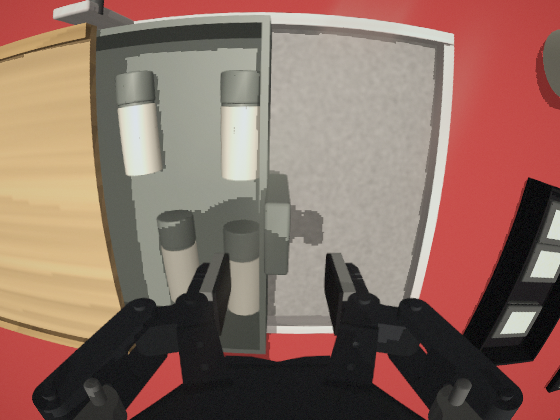

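Tab at (277, 225), centred between the fingers. Descend and grip.

Emit:
move_arm(plan=[[[55,0.1,-0.1,0.5,0,0,1.3],[55,0,0,1.5,0,0,0],[55,0,0,1.5,0,0,0],[55,0,0,0.7,0,0,0],[55,0,0,0,0,0,0],[55,0,0,0,0,0,0]]])

```text
t: 43.8
tool_pos: [550.0, -55.7, 83.2]
ee_rot: [[0.999, 0.044, -0.005], [0.044, -0.999, 0.001], [-0.005, -0.001, -1.0]]
force: [1.1, -0.1, 0.3]
gripper_width: 47.0
```

```bash
python3 - <<'E'
from h import *
delta(np.array([552.5,-54,77]),YAW)
p,d=imaging.read_camera("wrist"); cv2.imwrite("pics/w33.png",p)
E
```

```text
t 43.8 tcp [550.  -55.7  83.2] F [ 1.1 -0.1  0.3] w 47.0 q [ 30.  22. -34. 103.  14.  60. -97.]
 cm now axes [ 0.26 -0.16  0.62]  cm final axes [ 0.26 -0.16  0.62]  rotvec [-0.06  0.31 -0.14]
```

View pics/w33.png

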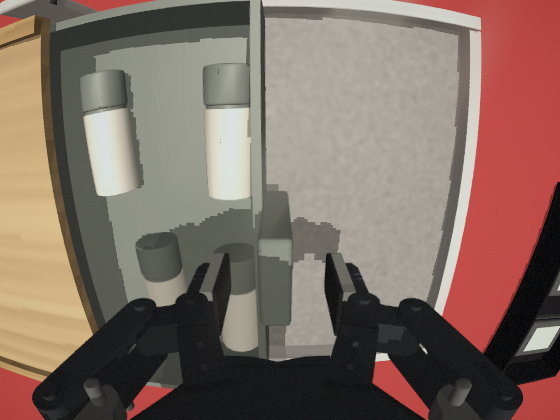

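Emit:
move_arm(plan=[[[55,0.1,-0.1,0.3,0,0.3,0],[55,0,0,0.2,0,0,0],[0,0,0,0,0,0,0],[0,0,0,0,0,0,0],[0,0,0,0,0,0,0],[0,0,0,0,0,0,0],[0,0,0,0,0,0,0]]], newtons=60)

```text
t: 44.55
tool_pos: [551.9, -54.7, 79.2]
ee_rot: [[0.999, 0.044, 0.003], [0.044, -0.999, 0.0], [0.003, -0.0, -1.0]]
force: [-0.0, -0.3, -0.6]
gripper_width: 13.2
```

Emit:
move_arm(plan=[[[0,0,0.3,0,0,0,0],[0,0,0.6,0,0,0,0],[0,0,0.8,0,0,0,0],[0,0,1,0,0,0,0],[0,0,1,0,0,0,0],[0,0,1,0,0,0,0],[0,0,1,0,0,0,0],[0,0,1,0,0,0,0],[0,0,1,0,0,0,0],[0,0,1,0,0,0,0],[0,0,1,0,0,0,0],[0,0,1,0,0,0,0],[0,0,0.6,0,0,0,0],[0,0,0.3,0,0,0,0],[0,0,0,0,0,0,0]]])

```text
t: 46.05
tool_pos: [557.6, -179.5, 79.2]
ee_rot: [[0.999, 0.044, 0.003], [0.044, -0.999, 0.003], [0.003, -0.003, -1.0]]
force: [-0.3, 3.4, 1.3]
gripper_width: 13.4
```

```bash
python3 - <<'E'
from h import *
delta(rig(0,-235,77),YAW)
print(torig(status.state()['tool_pos']))
p,d=imaging.read_camera("wrist"); cv2.imwrite("pics/w34.png",p)
E
```

```text
t 46.05 tcp [ 557.6 -179.5   79.2] F [-0.3  3.4  1.3] w 13.4 q [ 39.  25. -31.  98.  14.  61. -84.]
 cm now axes [ 0.23 -1.12  0.22]  cm final axes [ 0.23 -1.12  0.22]  rotvec [-0.19 -0.16 -0.12]
[[  -2.29642033 -246.19593995   79.20326105]]
```

View pics/w34.png

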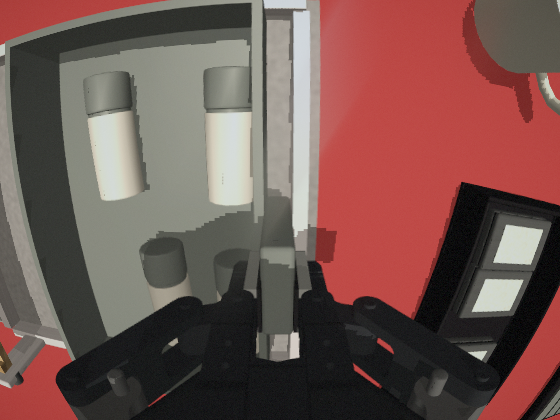

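Bin out (origin about rig y −159). Release and retreat.

Emit:
move_arm(plan=[[[50,0,0,0,0,0,0],[50,0,0,0,0,0,0],[50,0,0,0,0,0,0],[50,0,0,-1.5,0,0,0],[50,0,0,-3,0,0,0],[50,0,0,-4,0,0,0],[50,0,0,-4,0,0,0],[50,-3,0,-3,0,0,0],[50,-4,0,0,0,0,0],[50,-4,0,0,0,0,0],[50,-4,0,0,0,0,0],[50,0,0,0,0,0,0],[50,0,0,0,0,0,0]]])

```text
t: 47.4
tool_pos: [402.8, -186.4, 249.8]
ee_rot: [[0.999, 0.047, 0.01], [0.047, -0.999, -0.005], [0.009, 0.005, -1.0]]
force: [-0.4, 0.3, -0.4]
gripper_width: 42.9
```

```bash
python3 - <<'E'
from h import *
delta(rig(0,-235,77),YAW)
p,d=imaging.read_camera("top"); cv2.imwrite("pics/t35.png",p)
p,d=imaging.read_camera("scene"); cv2.imwrite("pics/s35.png",p)
E
```

```text
t 47.4 tcp [ 402.8 -186.4  249.8] F [-0.4  0.3 -0.4] w 42.9 q [ 51.  -4. -30. 107.  -2.  76. -66.]
 cm now axes [15.56 -1.16 17.42]  cm final axes [15.73 -1.09 17.28]  rotvec [ 0.29 -0.54  0.05]
```

View pics/t35.png

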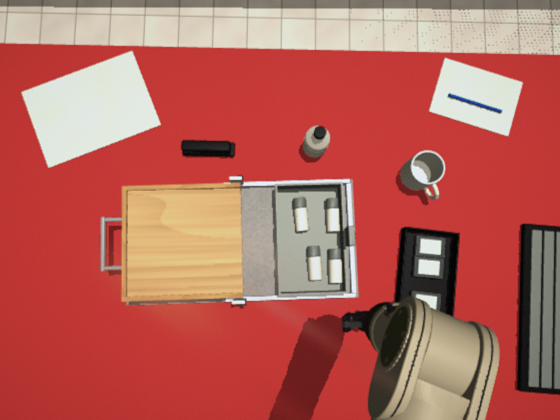

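View pics/s35.png

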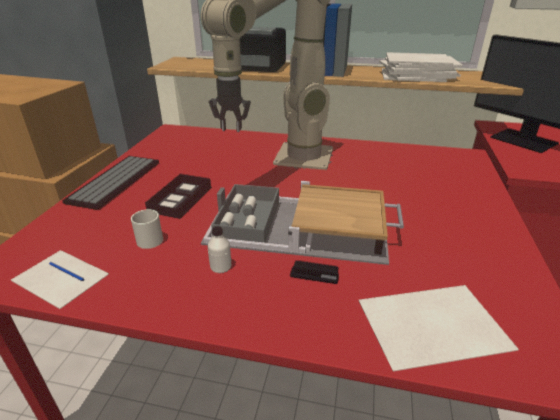

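Emit:
move_arm(plan=[[[50,-1,-4,0,0,0,0],[50,0,-4,0,0,0,0],[50,0,-4,0,0,0,0],[50,0,-4,0,0,0,0],[50,0,-4,0,0,0,0],[50,0,-4,0,0,0,0],[50,0,0,0,0,0,0],[50,0,0,0,0,0,0]]])

```text
t: 48.3
tool_pos: [385.9, 67.4, 250.5]
ee_rot: [[0.998, 0.06, 0.01], [0.06, -0.998, 0.004], [0.01, -0.004, -1.0]]
force: [0.6, -1.0, -0.2]
gripper_width: 42.7
```

```bash
python3 - <<'E'
from h import *
p,d=imaging.read_camera("top"); cv2.imwrite("pics/t36.png",cv2.resize(p[200:350,270:480],None,fx=3.6,fy=3.6)); W=cloud("top",p,d)
hsv=cv2.cvtColor(p,cv2.COLOR_BGR2HSV); m=((hsv[...,1]<60)&(hsv[...,2]>150)).astype(np.uint8); m[:225]=0;m[335:]=0;m[:,:400]=0;m[:,460:]=0
n,l,s,c=cv2.connectedComponentsWithStats(m)
for i in range(1,n):
    if s[i,4]>60: 
        P=W[l==i]; print(s[i],c[i].round(),P.mean(0).round(1),np.percentile(P[:,2],[5,50,95]).round(1))
print(W[190:296,328:356][(W[190:296,328:356,2]>100)].mean(0))
E
```

```text
[420 238  22  17 313] [430. 246.] [ 541.4 -384.3   27.6] [17.6 20.5 23.7]
[418 259  22  17 315] [428. 267.] [ 492.3 -375.3   37.9] [17.  20.5 24. ]
[415 294  22  17 319] [425. 302.] [ 409.1 -368.7   31.2] [17.5 20.9 24.6]
[ 552.26891424 -158.68626681  220.60699095]
```

View pics/t36.png

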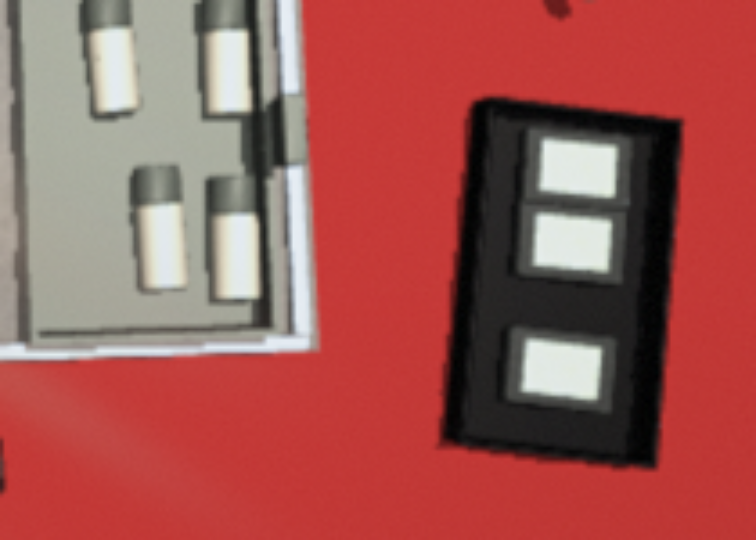

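```bash
python3 -c "
from bench import order; print(order.hand_in())"
```

```text
the job is handed in; nothing more can be done
None
```

The sorting job is done and handed in at about 48 s of the 208 s allowed; the hand-in gives no verdict.

- **Bin in:** I pushed the bin home until it met the inner stop with about 15 N, and a further push did not move it.
- **Board:** I raised the board by its bar to about 0.35 rad. All four glue sticks rolled into the bin and the three pads stayed on the board. I then lowered it level again; at my last reading the bar was about 3 mm above where I had first gripped it. I then let go, and the pictures after that show the board level.
- **Pads:** All three pads that were present went into the black tray.
- **Bin out:** I pulled the bin along its track to a bin origin of about rig y −159 mm, past the −80 mm limit. I took this from the gripper position at release.

**Last checks:** the final pictures show four sticks in the bin and an empty board. The three pads lie flat in the tray, with their tops at about 20.5 mm. The bottle, mug and stapler are where they started, and the arm was clear of everything.

**Disagreement:** the middle pad lies about 2 cm to one side of where I released it, probably the announced knock. It is still flat inside the tray, so I left it. I saw no grip slip.

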